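# Change the wash canister under the hold-down bar

### The arm

A 7-joint arm with a two-finger parallel gripper is mounted at the origin on the work surface. World frame = base frame: x ahead of the robot, y to its left, z up, the work surface at z = 0. Lengths are in m, angles in degrees, forces in N, time in s.
With the tool pointing down it reaches from about 0.4 to 0.875 m from the base axis. Payload 6.5 kg.
Tool frame: the origin (TCP) lies on the mounting face of the last link; the fingertips stand 166 mm ahead of it and the grasp point (between the pads) lies 147 mm ahead of it; z points along the fingers, y is the line along which they close (so a half turn about z gives the same grasp; the last joint's range is limited). The gripper opens to 88 mm and grips with 3 to 60 N. Pads are 18 mm wide; open, the fingers measure 123 mm over their backs; the gripper's body (75 mm by 187 mm) begins 45 mm behind the grasp point.
Start: joints at [-68.022, 30.733, -0.252, 88.115, 0.149, 61.152, -4.079], TCP at [0.283, 0.585, 0.405] pointing down, gripper open.
Joint ranges: [-154.64, 154.64], [-21.42, 123.67], [-72.66, 72.17], [13.99, 137.28], [-74.86, 254.86], [10.95, 109.41], [-158.01, 158.01]. Speed limits (degrees/s): [136.94, 136.94, 180, 180, 180, 180, 180].

### API

Orientations are given as a 3x3 rotation matrix whose columns are the frame's x, y, z axes.
In Python, from workcell import bot, eyes gives the robot as it stands.
- The arm moves only by the tool jog_arm, never from a script. Its argument "rows" is a list of rows, each a list of 5 numbers: the shift along the tool's x, y, z in cm, then the turn about the tool's z in rad, then the finger opening in cm, from 0 to 8.81. In form: [[x, y, z, spin, claw], ...]. A call has 1 to 10 rows; each row is the pose to reach, as a shift and turn from the pose commanded when the call began, along the tool's axes at that moment; what a row does not reach only later rows make up. A row lasts 1/8 s, in which the tool goes at most 62.5 mm and 10.7 degrees, less where a joint would pass 70% of its speed; a pose out of reach is approached as far as the arm can. A call with a gripper value outside its range is refused whole. The fingers move at their own pace and stop on an object; "force" is the grip in N (left out, the last holds). Time passes only in rows, so rows that repeat a pose let the fingers close. It gives the time, the measured TCP pose, the force, the opening and the grip force at its end, in the units of the state.
- bot.state(): the state, without advancing time (a new reading comes with each control period).
- eyes.camera(name): name is "scene" or "top"; returns a dict with "img" (384x512x3 uint8, red, green, blue), "range_z" (384x512 float32, m along the optical axis (not along the pixel's ray), 0 where there is no reading), "intrinsics" (3x3 intrinsics, pixels), "k1" (the pictures are not rectified: a ray, as slopes to the right and down, at radius r is drawn at 1 + k1 r^2 times it, then the intrinsics apply), "rvec" (rotation vector, rad) and "tvec" (3), from world to camera coordinates, as OpenCV has them. Camera axes: x right, y down, z forward; pixel columns grow to the right and rows downward; lengths in m; the calibration is good to about 2 mm. A picture is of the moment at which its call begins.
- bot.hand_in(): hands the job in; it is judged then, once.
The state is a dict: "time_s": time; "joint_pos": joint angles; "qd": joint speeds; "joint_efforts": joint torques, N m; "tool_pos": TCP position; "ee_rot": TCP orientation; "ft_force": force on the tool from outside, world axes, zero at the start; "wrist_torque": the same for the moment, N m; "opening": finger opening in m; "gripper_force": force on a finger pad.
Only numpy, scipy, OpenCV 4.12 (cv2) and the standard library are available. Lean on these libraries where they do the work, as an engineer would, in place of code of your own. Each camera call takes 0.05 s, during which the arm holds its last target. There are 200 camera calls.

### The job

Change the wash canister on the dock: lift the hold-down bar level out of its two brackets and lay it flat on the bench, then take the spent canister off the dock and stand it on the returns mat. Of the look-alike canisters waiting in the supply tray only one is full: find it by its weight, stand it upright in the middle of the dock's pad, and then lay the bar back down in both brackets. All the empty canisters must end up standing upright on the returns mat, with the other things on the bench left where they are.

Things in the scene. Friction and masses are not known exactly. Their poses are not given: they have to be found in the camera images.
- dock: Fixed grey dock, base 120 (own x) x 250 (own y) x 20 mm. In its middle a round black pad 92 mm across, top at 24 mm. At own y = +100 and -100 mm a steel post 42 (x) x 16 (y) mm ends in a U bracket open at the top: slot 26 mm wide in x, slot floor 154 mm, bracket tops 178 mm above the bench. Origin: centre of underside, z up.
- dock_pad (a point): Centre of the top of the dock's pad, where the canister stands.
- bar_seat (a point): Midpoint between the two bracket slot floors, 154 mm above the dock's underside, straight over the pad centre; axes as the dock's. The bar's origin lies here when it is home.
- bar: Loose aluminium hold-down bar, 250 mm long (own y), 16 x 16 mm section; on its middle an upright black grip plate 14 mm thick (own x), 60 mm long (own y), from 16 to 56 mm above the underside. 0.25 kg. Origin: centre of underside, z up; both ways round alike. Starts in both brackets, 8 mm above the spent canister's handle.
- bar_end_a (a point): Point on the bar's centre line, 120 mm from its middle towards own +y.
- bar_end_b (a point): The same towards own -y.
- supply_tray: Fixed white tray, 210 x 210 mm, floor 4 mm above the bench, rim 14 mm above the bench. Origin: centre of the underside. Left or right of the dock.
- returns_mat: Fixed flat black rubber mat without rim, 240 x 240 mm, 6 mm thick. Origin: centre of the underside. On the other side of the dock; room for four canisters.
- canister_s: Loose closed opaque white canister, one of several looking alike: body 76 mm across, 80 mm high; 48 mm lid up to 88 mm; above it a horizontal grey handle bar 12 mm wide (own x), 64 mm long (own y), 10 mm high, centre 117 mm above the origin, on a leg at each end. Origin: centre of underside, z up. The spent one: starts on the dock under the bar; empty (0.10-0.17 kg).
- canister_a: Loose closed opaque white canister, one of several looking alike: body 76 mm across, 80 mm high; 48 mm lid up to 88 mm; above it a horizontal grey handle bar 12 mm wide (own x), 64 mm long (own y), 10 mm high, centre 117 mm above the origin, on a leg at each end. Origin: centre of underside, z up. Waits in the supply tray, or absent (None). One waiting is full (0.47-0.63 kg), the rest empty (0.10-0.17 kg).
- canister_b: Loose closed opaque white canister, one of several looking alike: body 76 mm across, 80 mm high; 48 mm lid up to 88 mm; above it a horizontal grey handle bar 12 mm wide (own x), 64 mm long (own y), 10 mm high, centre 117 mm above the origin, on a leg at each end. Origin: centre of underside, z up. Waits in the supply tray, or absent (None). One waiting is full (0.47-0.63 kg), the rest empty (0.10-0.17 kg).
- canister_c: Loose closed opaque white canister, one of several looking alike: body 76 mm across, 80 mm high; 48 mm lid up to 88 mm; above it a horizontal grey handle bar 12 mm wide (own x), 64 mm long (own y), 10 mm high, centre 117 mm above the origin, on a leg at each end. Origin: centre of underside, z up. Waits in the supply tray, or absent (None). One waiting is full (0.47-0.63 kg), the rest empty (0.10-0.17 kg).
- canister_d: Loose closed opaque white canister, one of several looking alike: body 76 mm across, 80 mm high; 48 mm lid up to 88 mm; above it a horizontal grey handle bar 12 mm wide (own x), 64 mm long (own y), 10 mm high, centre 117 mm above the origin, on a leg at each end. Origin: centre of underside, z up. Waits in the supply tray, or absent (None). One waiting is full (0.47-0.63 kg), the rest empty (0.10-0.17 kg).
- canister_e: Loose closed opaque white canister, one of several looking alike: body 76 mm across, 80 mm high; 48 mm lid up to 88 mm; above it a horizontal grey handle bar 12 mm wide (own x), 64 mm long (own y), 10 mm high, centre 117 mm above the origin, on a leg at each end. Origin: centre of underside, z up. Waits in the supply tray, or absent (None). One waiting is full (0.47-0.63 kg), the rest empty (0.10-0.17 kg).
- canister_f: Loose closed opaque white canister, one of several looking alike: body 76 mm across, 80 mm high; 48 mm lid up to 88 mm; above it a horizontal grey handle bar 12 mm wide (own x), 64 mm long (own y), 10 mm high, centre 117 mm above the origin, on a leg at each end. Origin: centre of underside, z up. Waits in the supply tray, or absent (None). One waiting is full (0.47-0.63 kg), the rest empty (0.10-0.17 kg).
- carousel: Bystander: steel tube carousel with a centre post, 84 mm across, 102 mm high, loose. Origin: centre of the underside.
- tube_box: Bystander: white box of glass tubes, 80 x 120 x 48 mm, loose. Origin: centre of the underside.
- dropper: Bystander: small brown dropper bottle, 40 mm across, 75 mm high, loose. Origin: centre of the underside.
Mind the look-alikes: they are no part of the job. What is shaped like the canister_b but blue is not meant. Leave any blue look-alike of the canister_d alone.

How it is judged:
By the outcome, as a careful person would: the job done as asked, in the order asked, and still so for the second after the job is handed in, with the robot touching nothing.
Of canister_a, canister_d only 1 to 2 are there at a start; the rules pass over those that are not, and their reading is None.
Of canister_b, canister_e only 1 to 1 are there at a start; the rules pass over those that are not, and their reading is None.
Of canister_c, canister_f only 1 to 1 are there at a start; the rules pass over those that are not, and their reading is None.
At some moment in a run one of canister_a, canister_b, canister_c, canister_d, canister_e, canister_f may be knocked a few centimetres aside while the robot is not near it.
It also fails if it takes over 210 s, if anything falls off the work surface, if the arm or the gripper's body presses on something with over 40 N, if the wrist force passes 120 N, or if a joint passes its speed limit or range.

## Working session

There is one attempt and no reset: what is moved stays moved. The work goes in short steps, Python scripts to look and compute and a tool call to move; the robot and the scene stay as the last step left them, time stands still between calls to the robot, and variables do not carry over. Pictures are saved under pics/ and viewed, at most 14 in all, crops included, and the job is handed in when it is done.

Besides the shell and the picture viewer there is one more tool, called after ">>>" as name(argument=value, ...) on one line, values as JSON. jog_arm: Moves the arm, as the interface text tells. Its arguments: {"type":"object","properties":{"rows":{"type":"array","items":{"type":"array","items":{"type":"number"}}},"force":{"type":"number"}},"required":["rows"]}

```bash
mkdir -p pics; ls; cat > h.py <<'E'
import numpy as np, cv2
from workcell import bot, eyes
def cloud(c):
    K=c["intrinsics"];h,w=c["range_z"].shape
    u,v=np.meshgrid(np.arange(w),np.arange(h))
    pts=np.stack([u.ravel(),v.ravel()],1).astype(np.float64)[:,None]
    n=cv2.undistortPoints(pts,np.array(K,float),np.array([c["k1"],0,0,0],float)).reshape(h,w,2)
    z=c["range_z"];P=np.dstack([n[...,0]*z,n[...,1]*z,z])
    R=cv2.Rodrigues(np.array(c["rvec"],float))[0]
    W=(P-np.array(c["tvec"]))@R
    W[z==0]=np.nan
    return W
def save(c,name,crop=None,s=1):
    im=c["img"][...,::-1]
    if crop: im=im[crop[1]:crop[3],crop[0]:crop[2]]
    if s!=1: im=cv2.resize(im,None,fx=s,fy=s,interpolation=cv2.INTER_CUBIC)
    cv2.imwrite("pics/"+name+".png",im)
E
python3 - <<'E'
from h import *
np.set_printoptions(precision=4,suppress=True)
for n in("top","scene"):
    c=eyes.camera(n);save(c,n+"0",None,1.5)
    np.save(n+".npy",cloud(c))
    R=cv2.Rodrigues(np.array(c["rvec"],float))[0];print(n,-R.T@np.array(c["tvec"]),c["k1"],R)
print(bot.state())
E
```

```text
pics
top [0.328  0.0561 1.2439] -0.035582324205385235 [[ 0.013  -0.9997 -0.0198]
 [-0.983  -0.0091 -0.1832]
 [ 0.183   0.0219 -0.9829]]
scene [ 1.2977 -0.112   0.8656] -0.1138854614565693 [[ 0.2451  0.9695 -0.001 ]
 [ 0.666  -0.1692 -0.7265]
 [-0.7045  0.1774 -0.6872]]
{'time_s': 0.1, 'joint_pos': array([-68.0218,  30.7727,  -0.2559,  88.1622,   0.1494,  61.1524,
        -4.0786]), 'qd': array([-0.0744, -0.0857, -0.0508, -0.0918,  0.0467,  0.1301,  0.0669]), 'joint_efforts': array([  0.0028, -57.2078,   0.9939, -25.2234,  -0.0562,   0.0134,
         0.    ]), 'tool_pos': array([0.2825, 0.5851, 0.404 ]), 'ee_rot': array([[-0.9006,  0.4347, -0.0006],
       [ 0.4347,  0.9006, -0.0014],
       [-0.0001, -0.0015, -1.    ]]), 'ft_force': array([-0.1589, -0.3921, -0.2319]), 'wrist_torque': array([-0.0272,  0.0083,  0.0666]), 'gripper_force': 0.0, 'opening': 0.08857198498927285}
```

View pics/top0.png

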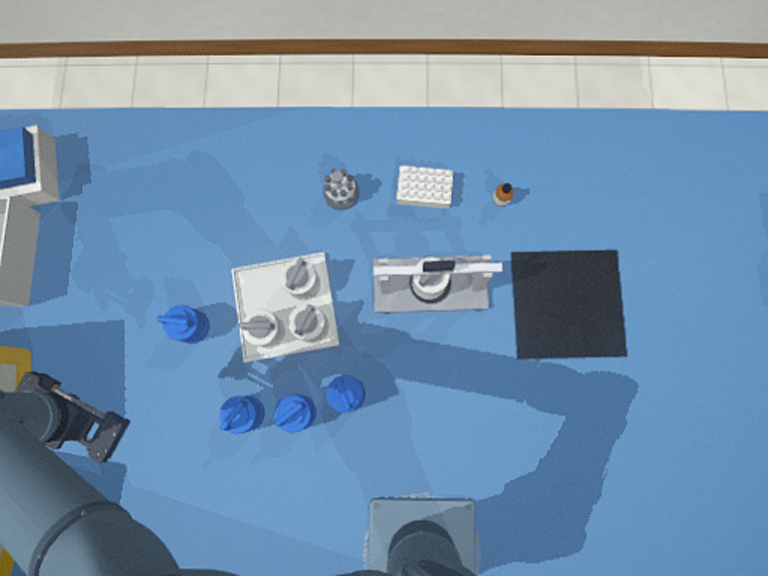

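View pics/scene0.png

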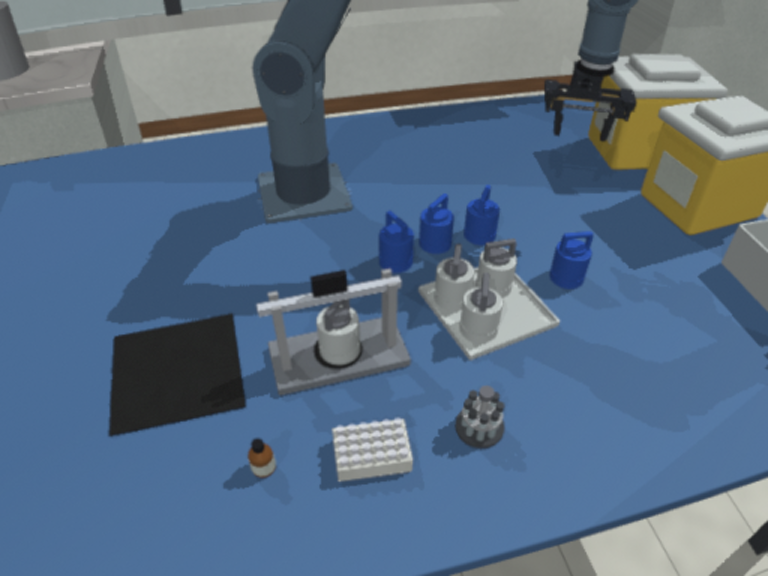

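The top view shows three white canisters in the tray, at (300,275), (308,321) and (260,328). The spent canister is at (431,283) under the bar, with the grip plate at (438,266). The mat is at (568,303). There are four blue look-alikes, and the bystanders sit along the top.

```bash
cat >> h.py <<'E'
def rect(W,m,name):
    p=W[m]; p=p[~np.isnan(p).any(1)]
    if len(p)<8: print(name,len(p));return
    (cx,cy),(a,b),ang=cv2.minAreaRect((p[:,:2]*1000).astype(np.float32))
    if a<b: ang+=90;a,b=b,a
    # long-axis angle in world, deg
    print(name,"n",len(p),"c",round(cx,1),round(cy,1),"size",round(a),round(b),"long axis deg",round((ang+90)%180-90,1),"z",np.round(np.percentile(p[:,2],[5,50,95])*1000,1), "mean",np.round(p[:,:2].mean(0)*1000,1))
def comps(W,m,name,minn=15):
    n,l,s,c=cv2.connectedComponentsWithStats(m.astype(np.uint8))
    for i in range(1,n):
        if s[i,4]>=minn: rect(W,l==i,f"{name} px{np.round(c[i]*1.5)}")
E
python3 - <<'E'
from h import *
for n in("top","scene"):
    W=np.load(n+".npy");im=cv2.imread(f"pics/{n}0.png");im=cv2.resize(im,(512,384),interpolation=cv2.INTER_AREA).astype(int)
    x,y,z=W[...,0],W[...,1],W[...,2]
    reg=(x>0.3)&(x<0.95)&(y>-.5)&(y<.5)
    blue=im[...,0]>im[...,2]+40
    print("==",n)
    comps(W,reg&(z>.113)&(z<.132)&~blue,"handle",8)
    comps(W,reg&(z>.185)&(z<.225),"grip")
    comps(W,reg&(z>.163)&(z<.180),"bar")
    comps(W,reg&(z>.0145)&(z<.028),"dockbase",40)
    comps(W,reg&(z>.03)&(z<.10)&~blue,"mid",30)
    comps(W,reg&(z>.01)&(z<.0185)&~blue&(y>.0),"tray",10)
    comps(W,reg&(z<.012)&(im.sum(2)<150)&(y<0),"mat",200)
    comps(W,reg&(z>.113)&(z<.132)&blue,"BLUEhandle",8)
E
```

```text
== top
handle px[294. 273.] n 85 c 564.9 264.3 size 63 12 long axis deg -23.9 z [119.1 124.1 128.2] mean [563.9 264.2]
handle px[481. 280.] n 11 c 553.7 -113.1 size 22 10 long axis deg 39.8 z [114.6 121.3 128.1] mean [ 552.8 -113.9]
handle px[303. 319.] n 89 c 469.3 242.5 size 63 12 long axis deg -25.5 z [119.9 124.3 127.8] mean [469.  242.2]
handle px[255. 325.] n 86 c 456.8 338.8 size 62 10 long axis deg -88.5 z [120.9 124.6 127.9] mean [456.7 337.9]
grip px[439. 265.] n 145 c 564.3 -22.6 size 59 15 long axis deg -89.4 z [187.5 208.2 211.5] mean [563.  -22.5]
bar px[486. 258.] n 21 c 585.5 -117.4 size 16 6 long axis deg -84.0 z [164.4 175.8 178. ] mean [ 585.1 -116.5]
bar px[383. 262.] n 22 c 577.0 82.6 size 15 6 long axis deg -88.9 z [163.9 176.9 178.3] mean [576.7  82.4]
bar px[437. 270.] n 444 c 558.8 -22.7 size 248 29 long axis deg -87.5 z [165.5 169.3 176.7] mean [562.  -21.4]
dockbase px[462. 259.] n 105 c 617.6 -86.6 size 90 19 long axis deg -89.4 z [15.5 19.6 23.6] mean [620.  -89.1]
dockbase px[404. 262.] n 113 c 613.1 34.7 size 80 19 long axis deg -89.5 z [15.3 19.3 22.4]
[... 6819 characters left out ...]
 16.2] mean [803.7 170.9]
tray px[393. 470.] n 32 c 829.9 20.7 size 39 3 long axis deg 84.8 z [10.1 13.8 17.8] mean [830.2  20. ]
mat px[175. 374.] n 5340 c 527.8 -323.2 size 241 239 long axis deg 2.4 z [ 5.1  8.  10.5] mean [ 538.  -323.2]
BLUEhandle px[482. 200.] n 15 c 303.8 362.0 size 11 8 long axis deg 67.2 z [114.7 123.  124.3] mean [304.1 361.6]
BLUEhandle px[431. 208.] n 15 c 300.5 245.5 size 13 11 long axis deg -48.0 z [115.1 119.8 124.6] mean [303.2 243.5]
BLUEhandle px[396. 220.] n 67 c 327.7 159.5 size 62 13 long axis deg 22.5 z [115.1 122.1 125.5] mean [330.3 159.1]
BLUEhandle px[568. 235.] n 33 c 464.0 488.4 size 21 13 long axis deg 82.4 z [113.8 121.8 125.1] mean [465.5 487.6]
```

```bash
cat >> h.py <<'E'
def plan(*targets):
    """targets (x,y,z of grasp point in mm, closing-direction deg mod 180); all as shifts from the present pose"""
    s=bot.state();R=np.array(s["ee_rot"]);p=np.array(s["tool_pos"])+.147*R[:,2]
    th=np.degrees(np.arctan2(R[1,1],R[0,1]))
    print("t",round(s["time_s"],2),"grasp mm",np.round(p*1000,1),"th",round(th,1),"F",np.round(s["ft_force"],2),"open",round(s["opening"]*100,2),"gf",round(s["gripper_force"],1))
    for x,y,z,t in targets:
        d=R.T@(np.array([x,y,z])/1000-p)*100
        dt=(t-th+90)%180-90
        az=np.degrees(np.arctan2(y,x))
        print("shift cm",np.round(d,2),"spin",round(-np.radians(dt),3),"rel",round(th+dt-az))
E
python3 -c "
from h import *
plan((566,-23,257,2.6),(566,-23,195,2.6))"
```

```text
t 0.1 grasp mm [282.4 584.9 257. ] th 64.2 F [-0.16 -0.39 -0.23] open 8.86 gf 0.0
shift cm [-51.97 -42.42   0.06] spin 1.076 rel 5
shift cm [-51.97 -42.41   6.26] spin 1.076 rel 5
```

>>> jog_arm(rows=[[-51.97,-42.42,0,1.076,8.8],[-51.97,-42.42,0,1.076,8.8],[-51.97,-42.42,0,1.076,8.8],[-51.97,-42.42,0,1.076,8.8],[-51.97,-42.42,0,1.076,8.8],[-51.97,-42.42,0,1.076,8.8],[-51.97,-42.42,0,1.076,8.8],[-51.97,-42.42,0,1.076,8.8],[-51.97,-42.42,0,1.076,8.8],[-51.97,-42.42,0,1.076,8.8]])

```text
time_s: 1.35
tool_pos: [0.5473, 0.0172, 0.4046]
ee_rot: [[-0.045, 0.999, -0.0], [0.999, 0.045, 0.0], [0.0, -0.0, -1.0]]
ft_force: [0.6, 1.0, 0.6]
opening: 0.0879
gripper_force: 0.0
```

```bash
python3 -c "
from h import *
plan((566,-23,257,2.6),(566,-23,195,2.6))"
```

```text
t 1.35 grasp mm [547.2  17.3 257.6] th 2.6 F [0.56 1.   0.56] open 8.79 gf 0.0
shift cm [-4.11  1.69  0.06] spin 0.0 rel 5
shift cm [-4.11  1.69  6.26] spin 0.0 rel 5
```

>>> jog_arm(rows=[[-4,1.6,0,0,8.8],[-4,1.6,0,0,8.8],[-4,1.6,0,0,8.8]])

```text
time_s: 1.72
tool_pos: [0.5643, -0.0195, 0.4043]
ee_rot: [[-0.046, 0.999, -0.001], [0.999, 0.046, 0.001], [0.001, -0.001, -1.0]]
ft_force: [0.1, 0.3, 0.4]
opening: 0.0883
gripper_force: 0.0
```

```bash
python3 -c "
from h import *
plan((566,-23,257,2.6),(566,-23,195,2.6))
c=eyes.camera('scene');save(c,'s1',(130,120,330,270),4)
W=cloud(c);x,y,z=W[...,0],W[...,1],W[...,2]
rect(W,(z>.193)&(z<.2125)&(x>.5)&(x<.65)&(abs(y+.02)<.06),'grip')
"
```

```text
t 1.73 grasp mm [564.1 -19.4 257.3] th 2.6 F [0.08 0.3  0.37] open 8.83 gf 0.0
shift cm [-0.37  0.17  0.03] spin 0.0 rel 5
shift cm [-0.37  0.18  6.23] spin 0.0 rel 5
grip n 129 c 566.4 -24.3 size 60 18 long axis deg -86.0 z [194.2 204.6 211.9] mean [570.7 -31.7]
```

View pics/s1.png

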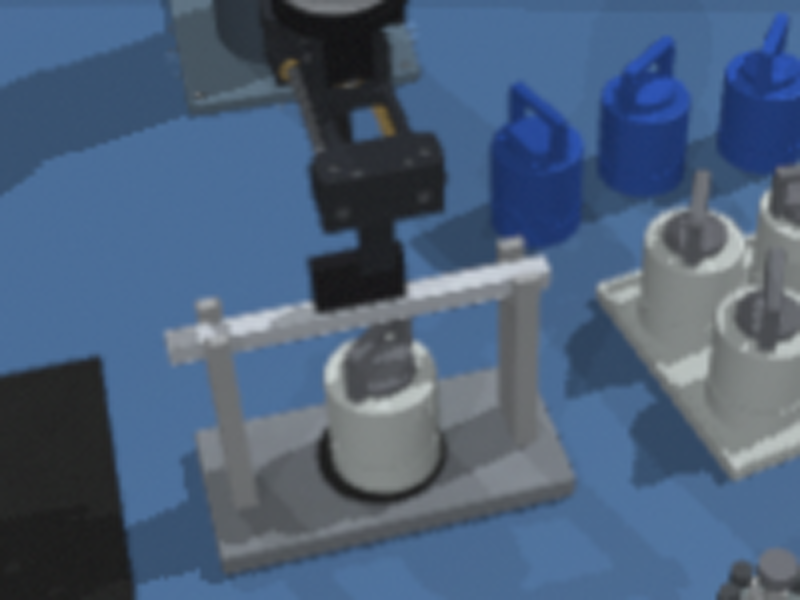

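The crop shows the gripper just above the plate at (358,280). The bar is seated in both brackets. Next I descend and grip.

>>> jog_arm(rows=[[-0.37,0.17,0,0,8.8],[-0.37,0.17,3,0,8.8],[-0.37,0.17,6.1,0,8.8],[-0.37,0.17,6.1,0,8.8],[-0.37,0.17,6.1,0,0.8],[-0.37,0.17,6.1,0,0.8],[-0.37,0.17,6.1,0,0.8],[-0.37,0.17,6.1,0,0.8],[-0.37,0.17,6.1,0,0.8],[-0.37,0.17,6.1,0,0.8]], force=40)

```text
time_s: 3.02
tool_pos: [0.5665, -0.024, 0.3438]
ee_rot: [[-0.045, 0.999, 0.0], [0.999, 0.045, -0.0], [-0.0, 0.0, -1.0]]
ft_force: [0.1, 0.2, 0.1]
opening: 0.0298
gripper_force: 0.0
```

>>> jog_arm(rows=[[0,0,0,0,0.8],[0,0,0,0,0.8]])

```text
time_s: 3.28
tool_pos: [0.5665, -0.0239, 0.3437]
ee_rot: [[-0.045, 0.999, -0.0], [0.999, 0.045, -0.0], [-0.0, -0.0, -1.0]]
ft_force: [-0.1, 0.3, -1.3]
opening: 0.0137
gripper_force: 40.0
```

```bash
python3 -c "
from h import *
plan((566,-23,195,2.6),(566,-23,265,2.6))
"
```

```text
t 3.27 grasp mm [566.4 -23.9 196.7] th 2.6 F [-0.15  0.26 -1.3 ] open 1.37 gf 40.0
shift cm [ 0.09 -0.04  0.17] spin -0.0 rel 5
shift cm [ 0.09 -0.04 -6.83] spin -0.0 rel 5
```

>>> jog_arm(rows=[[0,0,-1,0,0.8],[0,0,-2,0,0.8],[0,0,-3.5,0,0.8],[0,0,-5,0,0.8],[0,0,-7,0,0.8],[0,0,-7,0,0.8],[0,0,-7,0,0.8]])

```text
time_s: 4.15
tool_pos: [0.5662, -0.0238, 0.4134]
ee_rot: [[-0.045, 0.999, -0.001], [0.999, 0.045, 0.0], [0.0, -0.001, -1.0]]
ft_force: [-0.2, 0.1, -3.3]
opening: 0.0135
gripper_force: 40.0
```

```bash
python3 -c "
from h import *
plan((428,-60,267,2.6),(428,-60,44,2.6))
"
```

```text
t 4.15 grasp mm [566.2 -23.8 266.4] th 2.6 F [-0.15  0.11 -3.28] open 1.35 gf 40.0
shift cm [ -2.99 -13.96  -0.05] spin -0.0 rel 11
shift cm [ -2.99 -13.95  22.25] spin -0.0 rel 11
```

>>> jog_arm(rows=[[-1.5,-7,0,0,0.8],[-3,-13.95,0,0,0.8],[-3,-13.95,0,0,0.8],[-3,-13.95,5.5,0,0.8],[-3,-13.95,11,0,0.8],[-3,-13.95,16.5,0,0.8],[-3,-13.95,20,0,0.8],[-3,-13.95,21.2,0,0.8],[-3,-13.95,21.2,0,0.8],[-3,-13.95,21.2,0,0.8]])

```text
time_s: 5.4
tool_pos: [0.4293, -0.0602, 0.2029]
ee_rot: [[-0.045, 0.999, 0.002], [0.999, 0.045, -0.0], [-0.0, 0.002, -1.0]]
ft_force: [-0.3, 0.3, -1.6]
opening: 0.014
gripper_force: 40.0
```

>>> jog_arm(rows=[[0,0,0.4,0,0.8],[0,0,0.8,0,0.8],[0,0,0.95,0,0.8],[0,0,0.95,0,0.8]])

```text
time_s: 5.9
tool_pos: [0.4284, -0.0602, 0.1922]
ee_rot: [[-0.045, 0.999, -0.0], [0.999, 0.045, 0.0], [0.0, -0.0, -1.0]]
ft_force: [-0.6, 0.0, -3.3]
opening: 0.0141
gripper_force: 40.0
```

```bash
python3 -c "
from h import *
plan((428,-60,43,2.6))
"
```

```text
t 5.9 grasp mm [428.4 -60.2  45.2] th 2.6 F [-0.56  0.01 -3.25] open 1.41 gf 40.0
shift cm [ 0.02 -0.04  0.22] spin -0.0 rel 11
```

>>> jog_arm(rows=[[0,0,0.15,0,0.8],[0,0,0.22,0,0.8],[0,0,0.26,0,0.8]])

```text
time_s: 6.28
tool_pos: [0.4285, -0.0602, 0.1896]
ee_rot: [[-0.045, 0.999, -0.0], [0.999, 0.045, 0.0], [0.0, -0.0, -1.0]]
ft_force: [-1.2, 0.6, 4.5]
opening: 0.0139
gripper_force: 40.0
```

```bash
python3 -c "
from h import *
plan((428,-60,43,2.6))
"
```

```text
t 6.28 grasp mm [428.5 -60.2  42.6] th 2.6 F [-1.2   0.64  4.46] open 1.39 gf 40.0
shift cm [ 0.02 -0.05 -0.04] spin -0.0 rel 11
```

>>> jog_arm(rows=[[0,0,0,0,4],[0,0,0,0,4],[0,0,0,0,4],[0,0,0,0,4],[0,0,-5,0,4],[0,0,-11,0,4],[0,0,-17,0,4],[0,0,-23,0,4],[0,0,-23,0,4],[0,0,-23,0,4]])

```text
time_s: 7.52
tool_pos: [0.428, -0.06, 0.4191]
ee_rot: [[-0.045, 0.999, -0.001], [0.999, 0.045, 0.0], [0.0, -0.001, -1.0]]
ft_force: [-0.5, 0.3, -0.0]
opening: 0.0403
gripper_force: 0.0
```

```bash
cat >> h.py <<'E'
def look(nm=None):
    for n in("top","scene"):
        c=eyes.camera(n);W=cloud(c);im=c["img"].astype(int)
        if nm: save(c,nm+n,None,1.5)
        x,y,z=W[...,0],W[...,1],W[...,2]
        reg=(x>0.35)&(x<0.95)&(y>-.5)&(y<.45);blue=im[...,2]>im[...,0]+40
        print("==",n)
        comps(W,reg&(z>.113)&(z<.155)&~blue,"handle",25)
        comps(W,reg&(z>.044)&(z<.06)&(x<.48)&(abs(y+.06)<.05),"grip",8)
        comps(W,reg&(z>.010)&(z<.02)&(x<.5)&(abs(y+.06)<.14),"bar",20)
E
python3 -c "
from h import *
look('a')
plan((566,-18,260,45))
"
```

```text
== top
handle px[294. 273.] n 86 c 564.3 264.0 size 64 13 long axis deg -24.7 z [119.9 124.5 128.2] mean [564.1 264.1]
handle px[431. 273.] n 119 c 564.9 -14.3 size 62 28 long axis deg -42.6 z [113.5 143.8 148.5] mean [563.5 -12.6]
handle px[484. 265.] n 34 c 575.9 -115.5 size 27 14 long axis deg 51.3 z [124.6 150.4 154.6] mean [ 577.  -115.6]
handle px[383. 270.] n 32 c 564.8 82.8 size 18 15 long axis deg 0.5 z [150.4 152.8 154.2] mean [564.7  82.5]
handle px[303. 319.] n 86 c 469.3 242.6 size 63 12 long axis deg -24.7 z [119.8 124.5 128.5] mean [468.6 242.4]
handle px[255. 325.] n 84 c 456.8 339.3 size 61 10 long axis deg -89.5 z [120.7 124.1 127.8] mean [456.7 338.7]
grip px[444. 345.] n 42 c 426.4 -44.2 size 26 13 long axis deg -89.6 z [50.8 55.3 57.6] mean [426.7 -43.8]
bar px[414. 348.] n 139 c 423.9 17.3 size 91 16 long axis deg -88.2 z [11.  15.2 19. ] mean [423.4  17. ]
== scene
handle px[499. 244.] n 101 c 459.4 338.6 size 65 15 long axis deg -87.9 z [115.2 125.1 129.2] mean [461.2 336.7]
handle px[456. 257.] n 71 c 474.5 240.6 size 64 12 long axis deg -24.9 z [115.9 126.8 
[... 333 characters left out ...]
1 148.5] mean [572.  -14.3]
handle px[279. 328.] n 73 c 576.2 -123.1 size 43 14 long axis deg 23.7 z [115.  133.4 152.8] mean [ 590.9 -116.9]
grip px[303. 293.] n 112 c 429.2 -59.4 size 57 20 long axis deg -88.9 z [46.6 55.4 58.8] mean [431.5 -59.5]
bar px[356. 296.] n 51 c 424.5 48.1 size 31 17 long axis deg -85.8 z [11.  16.6 19.1] mean [425.8  47.8]
bar px[308. 306.] n 129 c 430.4 -49.2 size 115 18 long axis deg -86.0 z [10.8 16.3 19.2] mean [431.8 -52. ]
bar px[257. 316.] n 97 c 433.3 -155.8 size 56 20 long axis deg -87.8 z [11.1 16.3 18.8] mean [ 435.1 -156.8]
t 7.62 grasp mm [427.4 -60.1 271.2] th 2.6 F [-0.19  0.87 -0.23] open 4.05 gf 0.0
shift cm [ 3.58 14.04  1.08] spin -0.74 rel 47
```

View pics/atop.png

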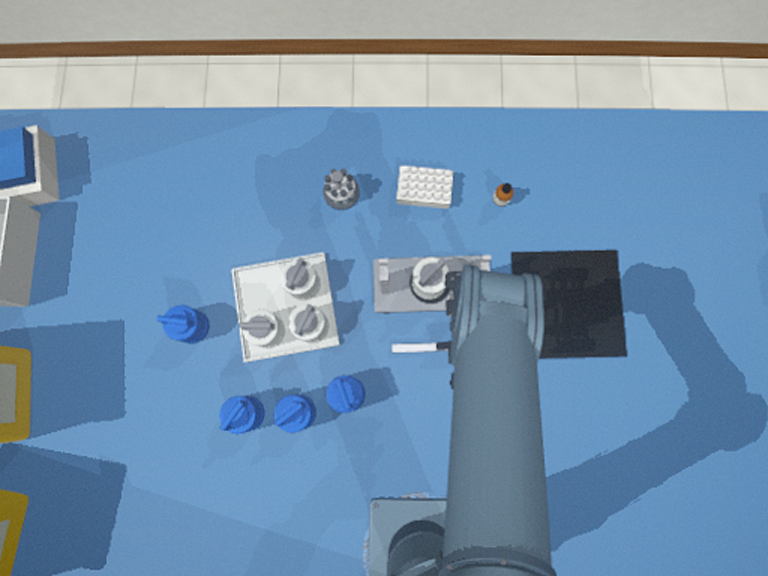

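```bash
python3 -c "
from h import *
for n in('top','scene'):
    c=eyes.camera(n);W=cloud(c);x,y,z=W[...,0],W[...,1],W[...,2]
    rect(W,(z>.139)&(z<.15)&(abs(x-.57)<.05)&(abs(y+.015)<.05),'spent')
    rect(W,(z>.149)&(z<.159)&(abs(x-.57)<.05)&(abs(y-.082)<.03),'slotL')
    rect(W,(z>.171)&(z<.183)&(abs(x-.57)<.05)&(abs(y-.082)<.03),'topL')
    rect(W,(z>.149)&(z<.159)&(abs(x-.57)<.05)&(abs(y+.117)<.03),'slotR')
    rect(W,(z>.171)&(z<.183)&(abs(x-.57)<.05)&(abs(y+.117)<.03),'topR')
    rect(W,(z>.0215)&(z<.0275)&(abs(x-.57)<.06)&(abs(y+.017)<.06),'pad')
    rect(W,(z>.07)&(z<.113)&(abs(x-.57)<.06)&(abs(y+.017)<.06),'body')
"
```

```text
spent n 88 c 566.1 -13.8 size 62 11 long axis deg -44.3 z [141.2 144.3 148. ] mean [565.5 -13.6]
slotL n 42 c 556.9 82.7 size 34 15 long axis deg 0.7 z [150.7 153.3 156.7] mean [562.7  81.8]
topL n 38 c 560.2 82.3 size 41 15 long axis deg 0.7 z [173.1 176.3 179.7] mean [559.9  82.2]
slotR n 34 c 574.9 -118.1 size 17 16 long axis deg -2.0 z [150.1 153.3 156.9] mean [ 574.4 -118. ]
topR n 18 c 585.4 -117.6 size 15 7 long axis deg 87.6 z [173.9 176.6 181.7] mean [ 584.9 -117.4]
pad n 150 c 567.3 -16.8 size 116 115 long axis deg -89.6 z [21.6 23.  26.3] mean [547.9  -7.2]
body n 361 c 565.5 -12.8 size 75 71 long axis deg -10.5 z [ 85.3 104.  112. ] mean [561. -11.]
spent n 95 c 569.2 -15.7 size 61 13 long axis deg -43.6 z [141.1 146.1 148.9] mean [571.1 -16.1]
slotL n 44 c 564.8 81.4 size 40 17 long axis deg 2.1 z [150.  154.9 158.6] mean [569.7  79.1]
topL n 58 c 562.3 81.0 size 44 16 long axis deg 1.7 z [171.9 177.6 180.5] mean [563.8  80.8]
slotR n 28 c 575.1 -116.9 size 39 15 long axis deg 1.8 z [149.8 155.9 158.5] mean [ 577.3 -116.2]
topR n 63 c 571.4 -116.9 size 46 16 long axis deg 2.8 z [171.8 177.7 180.8] mean [ 572.9 -116.6]
pad n 385 c 569.5 -16.8 size 120 118 long axis deg -89.8 z [21.7 23.2 26.4] mean [587.7 -26.7]
body n 517 c 570.6 -16.2 size 75 73 long axis deg 53.2 z [ 73.9 103.1 112.3] mean [586.8 -16.7]
```

```bash
python3 -c "
from h import *
plan((567.6,-14.8,271,46),(567.6,-14.8,144,46))
"
```

```text
t 7.72 grasp mm [427.5 -60.2 271.3] th 2.6 F [-0.87 -0.26 -0.04] open 3.98 gf 0.0
shift cm [ 3.91e+00  1.42e+01 -1.00e-02] spin -0.758 rel 47
shift cm [ 3.91 14.23 12.69] spin -0.758 rel 47
```

>>> jog_arm(rows=[[3.9,14.2,0,-0.758,4.5],[3.9,14.2,0,-0.758,4.5],[3.9,14.2,0,-0.758,4.5],[3.9,14.2,0,-0.758,4.5],[3.9,14.2,0,-0.758,4.5],[3.9,14.2,4,-0.758,4.5],[3.9,14.2,8,-0.758,4.5],[3.9,14.2,11,-0.758,4.5],[3.9,14.2,12.7,-0.758,4.5],[3.9,14.2,12.7,-0.758,4.5]])

```text
time_s: 8.98
tool_pos: [0.5681, -0.0149, 0.2918]
ee_rot: [[-0.718, 0.696, -0.002], [0.696, 0.718, -0.0], [0.001, -0.002, -1.0]]
ft_force: [0.4, -0.4, 0.1]
opening: 0.0453
gripper_force: 0.0
```

>>> jog_arm(rows=[[0,0,0,0,4.5],[0,0,0,0,0.6],[0,0,0,0,0.6],[0,0,0,0,0.6],[0,0,0,0,0.6],[0,0,0,0,0.6],[0,0,0,0,0.6]], force=25)

```text
time_s: 9.85
tool_pos: [0.5687, -0.0147, 0.2928]
ee_rot: [[-0.72, 0.694, 0.0], [0.694, 0.72, 0.0], [-0.0, 0.0, -1.0]]
ft_force: [-0.3, -0.1, 2.5]
opening: 0.0115
gripper_force: 25.0
```

```bash
python3 -c "
from h import *
plan((567.6,-14.8,144,46),(567.6,-14.8,250,46))
"
```

```text
t 9.85 grasp mm [568.8 -14.7 145.8] th 46.0 F [-0.3  -0.05  2.53] open 1.15 gf 25.0
shift cm [ 0.08 -0.09  0.18] spin 0.0 rel 47
shift cm [  0.08  -0.08 -10.42] spin 0.0 rel 47
```

>>> jog_arm(rows=[[0,0,-2,0,0.6],[0,0,-6,0,0.6],[0,0,-12,0,0.6],[0,0,-18,0,0.6],[0,0,-18,0,0.6],[0,0,-18,0,0.6]])

```text
time_s: 10.6
tool_pos: [0.5681, -0.0147, 0.4716]
ee_rot: [[-0.72, 0.694, -0.002], [0.694, 0.72, -0.0], [0.001, -0.001, -1.0]]
ft_force: [-0.7, -0.4, -1.6]
opening: 0.0115
gripper_force: 25.0
```

```bash
python3 -c "
from h import *
plan((580,-376,325,10),(580,-376,133,10))
"
```

```text
t 10.6 grasp mm [567.8 -14.7 324.6] th 46.0 F [-0.71 -0.39 -1.65] open 1.15 gf 25.0
shift cm [-25.96 -25.15  -0.04] spin 0.629 rel 43
shift cm [-25.99 -25.13  19.16] spin 0.629 rel 43
```

>>> jog_arm(rows=[[-3.7,-3.6,0,0.1,0.6],[-7.4,-7.2,0,0.2,0.6],[-11.1,-10.8,0,0.3,0.6],[-14.8,-14.4,0,0.4,0.6],[-18.5,-18,0,0.5,0.6],[-22.3,-21.5,0,0.63,0.6],[-26,-25.1,0,0.63,0.6],[-26,-25.1,0,0.63,0.6],[-26,-25.1,5,0.63,0.6],[-26,-25.1,9,0.63,0.6]])

```text
time_s: 11.85
tool_pos: [0.581, -0.3743, 0.3789]
ee_rot: [[-0.173, 0.985, -0.003], [0.985, 0.173, 0.003], [0.003, -0.003, -1.0]]
ft_force: [0.1, -0.0, -1.5]
opening: 0.012
gripper_force: 25.0
```

>>> jog_arm(rows=[[0,0,4,0,0.6],[0,0,8,0,0.6],[0,0,9.7,0,0.6],[0,0,9.7,0,0.6],[0,0,9.7,0,0.6]])

```text
time_s: 12.48
tool_pos: [0.5818, -0.3763, 0.2871]
ee_rot: [[-0.172, 0.985, 0.002], [0.985, 0.172, -0.001], [-0.002, 0.002, -1.0]]
ft_force: [0.3, -0.7, -0.6]
opening: 0.0117
gripper_force: 25.0
```

```bash
python3 -c "
from h import *
plan((580,-376,127.5,10))
"
```

```text
t 12.47 grasp mm [ 582.1 -376.5  140.1] th 9.9 F [ 0.29 -0.67 -0.63] open 1.17 gf 25.0
shift cm [ 0.08 -0.2   1.26] spin -0.001 rel 43
```

>>> jog_arm(rows=[[0,0,0.6,0,0.6],[0,0,1.1,0,0.6],[0,0,1.3,0,0.6],[0,0,1.3,0,0.6]])

```text
time_s: 12.98
tool_pos: [0.5822, -0.3772, 0.2749]
ee_rot: [[-0.172, 0.985, 0.004], [0.985, 0.172, -0.003], [-0.004, 0.003, -1.0]]
ft_force: [0.5, -2.2, 8.2]
opening: 0.0116
gripper_force: 25.0
```

```bash
python3 -c "
from h import *
plan((580,-376,127.5,10))
"
```

```text
t 12.97 grasp mm [ 582.8 -377.7  127.9] th 9.9 F [ 0.47 -2.25  8.2 ] open 1.16 gf 25.0
shift cm [ 0.21 -0.25  0.04] spin -0.002 rel 43
```

>>> jog_arm(rows=[[0,0,0,0,4.5],[0,0,0,0,4.5],[0,0,0,0,4.5],[0,0,0,0,4.5],[0,0,-3,0,4.5],[0,0,-8,0,4.5],[0,0,-14,0,4.5],[0,0,-14,0,4.5],[0,0,-14,0,4.5]])

```text
time_s: 14.1
tool_pos: [0.5812, -0.3757, 0.4121]
ee_rot: [[-0.172, 0.985, -0.0], [0.985, 0.172, 0.001], [0.001, -0.0, -1.0]]
ft_force: [-0.9, -0.3, -0.2]
opening: 0.0448
gripper_force: 0.0
```

```bash
python3 -c "
from h import *
look()
plan((566.5,264,270,66),(471.5,241.8,270,65),(458,339,270,1))
"
```

```text
== top
handle px[294. 273.] n 86 c 564.6 264.1 size 64 11 long axis deg -23.7 z [120.1 123.8 127.9] mean [564.2 264.2]
handle px[483. 271.] n 75 c 568.4 -117.5 size 41 16 long axis deg 1.4 z [118.1 148.4 154.2] mean [ 566.7 -114.9]
handle px[610. 267.] n 93 c 581.6 -375.2 size 64 13 long axis deg -80.4 z [119.1 126.4 130.1] mean [ 580.7 -374.3]
handle px[383. 270.] n 29 c 564.6 82.9 size 19 15 long axis deg 0.6 z [149.7 152.6 154.7] mean [565.2  82.4]
handle px[303. 319.] n 88 c 469.4 242.4 size 63 11 long axis deg -24.6 z [120.9 124.7 128.6] mean [468.7 242.3]
handle px[255. 325.] n 85 c 456.7 338.4 size 62 10 long axis deg -88.3 z [121.5 124.6 128.7] mean [456.7 338.2]
grip px[451. 345.] n 92 c 426.6 -60.0 size 57 13 long axis deg -89.3 z [51.4 54.6 58.9] mean [426.6 -59.7]
bar px[414. 348.] n 142 c 423.2 17.3 size 92 16 long axis deg -87.1 z [11.4 15.1 18.5] mean [423.2  17.8]
bar px[486. 345.] n 132 c 430.2 -133.4 size 95 16 long axis deg -87.2 z [11.5 15.  18.7] mean [ 430.1 -137.9]
== scene
handle px[500. 244.] n 100 c 458.3 339.4 size 64 16 long axis deg -88.1 z [115.9 125.3 1
[... 442 characters left out ...]
.4 154. ] mean [ 591.2 -116.3]
handle px[126. 356.] n 151 c 582.4 -375.6 size 64 17 long axis deg -82.4 z [116.2 127.6 131.1] mean [ 584.9 -374.9]
grip px[303. 293.] n 109 c 429.3 -59.5 size 57 17 long axis deg -82.6 z [46.5 55.4 59. ] mean [431.4 -59.2]
bar px[326. 302.] n 230 c 426.7 -22.0 size 170 21 long axis deg -87.7 z [10.8 16.3 19.3] mean [429.7 -15. ]
bar px[258. 316.] n 99 c 433.3 -155.5 size 55 20 long axis deg -88.0 z [10.5 15.9 19.3] mean [ 435.2 -155.5]
t 14.2 grasp mm [ 580.7 -375.2  263.8] th 9.9 F [ 0.29  0.47 -0.3 ] open 4.51 gf 0.0
shift cm [63.21  9.61 -0.51] spin -0.979 rel 41
shift cm [62.66 -0.13 -0.49] spin -0.961 rel 38
shift cm [72.47  0.22 -0.47] spin 0.156 rel -36
```

>>> jog_arm(rows=[[6,0.9,-0.5,-0.12,4.5],[12,1.8,-0.5,-0.24,4.5],[18,2.7,-0.5,-0.36,4.5],[24,3.6,-0.5,-0.48,4.5],[30,4.5,-0.5,-0.6,4.5],[36,5.5,-0.5,-0.72,4.5],[42,6.4,-0.5,-0.84,4.5],[48,7.3,-0.5,-0.98,4.5],[54,8.2,-0.5,-0.98,4.5],[60,9.1,-0.5,-0.98,4.5]])

```text
time_s: 15.45
tool_pos: [0.567, 0.2325, 0.4162]
ee_rot: [[-0.914, 0.406, -0.002], [0.406, 0.914, -0.001], [0.001, -0.002, -1.0]]
ft_force: [0.5, -0.4, 0.2]
opening: 0.0447
gripper_force: 0.0
```

>>> jog_arm(rows=[[2,0,0,0,4.5],[2,0,0,0,4.5]])

```text
time_s: 15.7
tool_pos: [0.5481, 0.239, 0.4164]
ee_rot: [[-0.915, 0.404, -0.003], [0.404, 0.915, -0.001], [0.002, -0.002, -1.0]]
ft_force: [0.2, 0.7, 0.2]
opening: 0.045
gripper_force: 0.0
```

```bash
python3 -c "
from h import *
plan((566.5,264,270,66.7),(566.5,264,123,66.7))
c=eyes.camera('scene');W=cloud(c);x,y,z=W[...,0],W[...,1],W[...,2]
rect(W,(z>.117)&(z<.132)&(abs(x-.57)<.05)&(abs(y-.264)<.05),'A')
"
```

```text
t 15.7 grasp mm [547.7 238.8 269.4] th 66.2 F [0.17 0.68 0.25] open 4.5 gf 0.0
shift cm [-0.7   3.06 -0.07] spin -0.009 rel 42
shift cm [-0.73  3.1  14.63] spin -0.009 rel 42
A n 80 c 567.3 263.8 size 66 11 long axis deg -22.1 z [121.  126.6 128.9] mean [570.9 262.3]
```

>>> jog_arm(rows=[[-0.7,3.1,0,0,4.5],[-0.7,3.1,0,0,4.5],[-0.7,3.1,5,0,4.5],[-0.7,3.1,10,0,4.5],[-0.7,3.1,13,0,4.5],[-0.7,3.1,14.6,0,4.5],[-0.7,3.1,14.6,0,4.5],[-0.7,3.1,14.6,0,0.6],[-0.7,3.1,14.6,0,0.6],[-0.7,3.1,14.6,0,0.6]])

```text
time_s: 17.0
tool_pos: [0.5686, 0.2645, 0.2725]
ee_rot: [[-0.914, 0.406, 0.001], [0.406, 0.914, 0.001], [-0.001, 0.001, -1.0]]
ft_force: [0.0, -0.6, 0.5]
opening: 0.0171
gripper_force: 0.0
```

>>> jog_arm(rows=[[0,0,0,0,0.6],[0,0,0,0,0.6],[0,0,0,0,0.6],[0,0,0,0,0.6]], force=35)

```text
time_s: 17.5
tool_pos: [0.5685, 0.2646, 0.2722]
ee_rot: [[-0.914, 0.406, 0.001], [0.406, 0.914, 0.001], [-0.0, 0.001, -1.0]]
ft_force: [-0.8, 0.3, 5.4]
opening: 0.0118
gripper_force: 35.0
```

```bash
python3 -c "
from h import *
plan((566.5,264,123,66.7))
"
```

```text
t 17.5 grasp mm [568.6 264.6 125.2] th 66.1 F [-0.82  0.31  5.39] open 1.18 gf 35.0
shift cm [ 0.17 -0.15  0.22] spin -0.011 rel 42
```

>>> jog_arm(rows=[[0,0,-1,0,0.6],[0,0,-3,0,0.6],[0,0,-8,0,0.6],[0,0,-14,0,0.6],[0,0,-20,0,0.6],[0,0,-20,0,0.6],[0,0,-20,0,0.6],[0,0,-20,0,0.6]])

```text
time_s: 18.5
tool_pos: [0.5676, 0.2642, 0.4695]
ee_rot: [[-0.914, 0.406, -0.004], [0.406, 0.914, -0.002], [0.003, -0.003, -1.0]]
ft_force: [0.6, -0.2, -6.4]
opening: 0.0113
gripper_force: 35.0
```

```bash
python3 -c "
from h import *
plan((567,-17.5,323,46),(580,-270,323,46))
"
```

```text
t 18.5 grasp mm [567.  263.9 322.5] th 66.1 F [ 0.56 -0.2  -6.37] open 1.13 gf 35.0
shift cm [-11.41 -25.72   0.  ] spin 0.35 rel 48
shift cm [-22.84 -48.27   0.05] spin 0.35 rel 71
```

Lifting canister A changed the wrist force by about 6.4 N, so it is the full one. I'll carry it to the dock.

>>> jog_arm(rows=[[-2,-4.4,0,0.06,0.6],[-4.2,-9.4,0,0.12,0.6],[-6.5,-14.6,0,0.18,0.6],[-8.7,-19.6,0,0.25,0.6],[-10.4,-23.4,0,0.35,0.6],[-11.4,-25.7,0,0.35,0.6],[-11.4,-25.7,0,0.35,0.6],[-11.4,-25.7,5,0.35,0.6],[-11.4,-25.7,10,0.35,0.6],[-11.4,-25.7,10,0.35,0.6]])

```text
time_s: 19.75
tool_pos: [0.5662, -0.0147, 0.3676]
ee_rot: [[-0.721, 0.693, -0.011], [0.693, 0.721, 0.0], [0.008, -0.007, -1.0]]
ft_force: [-0.9, 1.2, -4.9]
opening: 0.0114
gripper_force: 35.0
```

>>> jog_arm(rows=[[0,0,0,0,0.6],[0,0,0,0,0.6]])

```text
time_s: 20.0
tool_pos: [0.5693, -0.0166, 0.3739]
ee_rot: [[-0.72, 0.694, 0.004], [0.694, 0.72, 0.0], [-0.003, 0.003, -1.0]]
ft_force: [-0.7, -0.1, -5.4]
opening: 0.0113
gripper_force: 34.9
```

```bash
python3 -c "
from h import *
plan((567,-17.5,223,46),(568,-17.5,149,46))
for n in('top','scene'):
    c=eyes.camera(n);W=cloud(c);x,y,z=W[...,0],W[...,1],W[...,2]
    if n=='scene': save(c,'dock',(140,120,340,270),4)
    rect(W,(z>.11)&(z<.19)&(abs(x-.57)<.06)&(abs(y+.0175)<.055),'can')
    rect(W,(z>.171)&(z<.183)&(abs(x-.57)<.05)&(abs(y-.082)<.03),'topL')
    rect(W,(z>.171)&(z<.183)&(abs(x-.57)<.05)&(abs(y+.117)<.03),'topR')
    im=c['img'].astype(int).sum(2)
    rect(W,(z>.018)&(z<.030)&(abs(x-.57)<.06)&(abs(y+.017)<.055)&(im<150),'pad')
"
```

```text
t 20.0 grasp mm [569.8 -16.5 226.9] th 46.0 F [-0.7  -0.09 -5.42] open 1.13 gf 34.9
shift cm [ 0.14 -0.27  0.39] spin 0.001 rel 48
shift cm [ 0.08 -0.22  7.79] spin 0.001 rel 48
can 0
topL n 38 c 560.1 82.3 size 41 15 long axis deg 0.6 z [173.1 177.  180.5] mean [559.8  82.1]
topR n 9 c 569.1 -123.0 size 38 6 long axis deg 3.7 z [173.3 176.  179. ] mean [ 581.2 -122.8]
pad 0
can n 828 c 576.4 -17.6 size 76 66 long axis deg 73.9 z [114.7 160.9 187.9] mean [594.  -18.7]
topL n 59 c 562.7 81.2 size 45 16 long axis deg 2.8 z [171.9 178.1 180.7] mean [563.6  80.8]
topR n 61 c 571.6 -116.9 size 44 16 long axis deg 2.5 z [171.3 177.5 181.1] mean [ 573.2 -117. ]
pad n 566 c 572.0 -18.5 size 85 84 long axis deg 78.8 z [22.7 25.1 27.8] mean [570.4 -18. ]
```

View pics/dock.png

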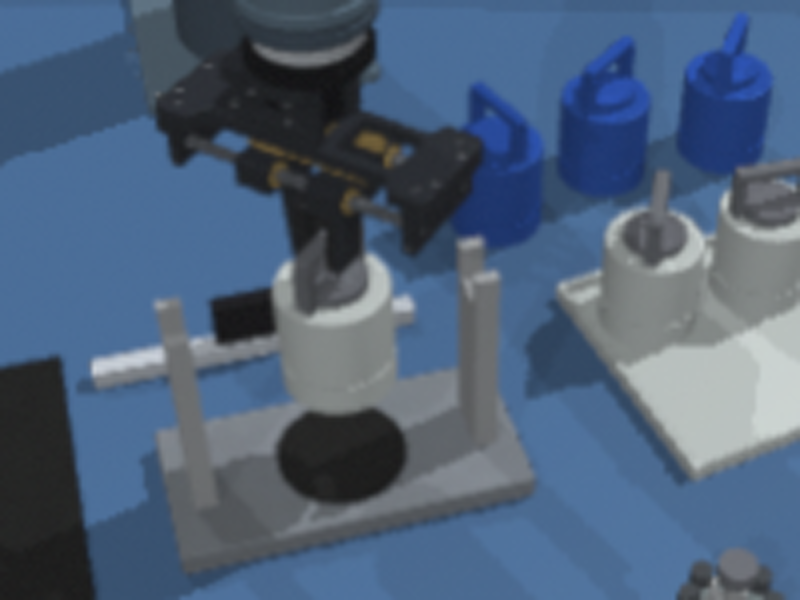

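The crop shows the canister hanging over the pad; the pad's visible centre is about (342,452). Next I lower it.

>>> jog_arm(rows=[[0.1,-0.15,0,0,0.6],[0.1,-0.15,2,0,0.6],[0.1,-0.15,4,0,0.6],[0.1,-0.15,6,0,0.6],[0.1,-0.15,6.8,0,0.6],[0.1,-0.15,6.8,0,0.6],[0.1,-0.15,6.8,0,0.6],[0.1,-0.15,6.8,0,0.6]])

```text
time_s: 21.1
tool_pos: [0.5668, -0.0172, 0.3044]
ee_rot: [[-0.719, 0.695, 0.001], [0.695, 0.719, 0.0], [-0.001, 0.001, -1.0]]
ft_force: [0.6, 0.3, -3.9]
opening: 0.0116
gripper_force: 34.9
```

```bash
python3 -c "
from h import *
plan((568,-17,145,46))
"
```

```text
t 21.1 grasp mm [567.  -17.2 157.4] th 46.0 F [ 0.55  0.3  -3.89] open 1.16 gf 34.9
shift cm [-0.06  0.09  1.24] spin 0.0 rel 48
```

>>> jog_arm(rows=[[-0.06,0.09,0.5,0,0.6],[-0.06,0.09,0.9,0,0.6],[-0.06,0.09,0.9,0,0.6],[-0.06,0.09,0.9,0,0.6],[-0.06,0.09,0.9,0,0.6]])

```text
time_s: 21.72
tool_pos: [0.5676, -0.017, 0.2947]
ee_rot: [[-0.719, 0.695, 0.0], [0.695, 0.719, -0.0], [-0.0, 0.0, -1.0]]
ft_force: [-0.7, 0.6, -5.2]
opening: 0.0113
gripper_force: 34.9
```

```bash
python3 -c "
from h import *
plan((568,-17,145,46))
"
```

```text
t 21.73 grasp mm [567.7 -17.  147.7] th 46.0 F [-0.74  0.61 -5.16] open 1.13 gf 34.9
shift cm [-0.02  0.02  0.27] spin 0.0 rel 48
```

>>> jog_arm(rows=[[0,0,0.15,0,0.6],[0,0,0.28,0,0.6],[0,0,0.3,0,0.6],[0,0,0.3,0,0.6]])

```text
time_s: 22.22
tool_pos: [0.5683, -0.0167, 0.2926]
ee_rot: [[-0.72, 0.694, 0.002], [0.694, 0.72, 0.001], [-0.001, 0.002, -1.0]]
ft_force: [1.0, 1.2, 5.7]
opening: 0.0116
gripper_force: 34.9
```

```bash
python3 -c "
from h import *
plan((568,-17,145,46))
"
```

```text
t 22.23 grasp mm [568.7 -16.6 145.6] th 46.0 F [1.01 1.23 5.65] open 1.16 gf 34.9
shift cm [ 0.02 -0.08  0.06] spin 0.0 rel 48
```

>>> jog_arm(rows=[[0,0,0,0,3.5],[0,0,0,0,3.5],[0,0,0,0,3.5],[0,0,0,0,3.5],[0,0,-3,0,3.5],[0,0,-8,0,3.5],[0,0,-12,0,3.5],[0,0,-12,0,3.5],[0,0,-12,0,3.5]])

```text
time_s: 23.35
tool_pos: [0.5672, -0.0169, 0.4109]
ee_rot: [[-0.72, 0.694, -0.001], [0.694, 0.72, 0.0], [0.001, -0.001, -1.0]]
ft_force: [0.2, -0.3, 0.1]
opening: 0.035
gripper_force: 0.0
```

```bash
python3 -c "
from h import *
plan((428.5,-60,264,2.6),(428.5,-60,45,2.6))
"
```

```text
t 23.35 grasp mm [567.  -16.8 263.9] th 46.0 F [ 0.23 -0.34  0.12] open 3.5 gf 0.0
shift cm [  6.97 -12.72   0.  ] spin 0.758 rel 11
shift cm [  6.95 -12.71  21.9 ] spin 0.758 rel 11
```

>>> jog_arm(rows=[[3,-5.4,0,0.15,3.5],[6,-11,0,0.3,3.5],[7,-12.7,0,0.45,3.5],[7,-12.7,0,0.6,3.5],[7,-12.7,0,0.758,3.5],[7,-12.7,0,0.758,3.5],[7,-12.7,0,0.758,3.5]])

```text
time_s: 24.22
tool_pos: [0.4288, -0.0596, 0.411]
ee_rot: [[-0.048, 0.999, -0.001], [0.999, 0.048, -0.0], [-0.0, -0.001, -1.0]]
ft_force: [-0.5, -0.4, -0.4]
opening: 0.035
gripper_force: 0.0
```

```bash
python3 -c "
from h import *
look()
for n in('top','scene'):
    c=eyes.camera(n);W=cloud(c);x,y,z=W[...,0],W[...,1],W[...,2]
    rect(W,(z>.139)&(z<.15)&(abs(x-.57)<.05)&(abs(y+.015)<.05),'docked')
    rect(W,(z>.07)&(z<.113)&(abs(x-.57)<.06)&(abs(y+.017)<.06),'body')
plan((428.5,-60,45,2.6))
"
```

```text
== top
handle px[432. 272.] n 98 c 568.5 -12.6 size 63 27 long axis deg -51.4 z [114.  143.6 147.7] mean [563.9 -13.4]
handle px[483. 266.] n 38 c 577.9 -117.2 size 24 16 long axis deg 3.5 z [123.3 151.4 154.1] mean [ 575.5 -115.4]
handle px[609. 267.] n 93 c 581.0 -375.5 size 63 13 long axis deg -81.2 z [118.1 126.2 129.4] mean [ 580.5 -373.2]
handle px[383. 270.] n 35 c 565.0 82.8 size 19 15 long axis deg 0.8 z [149.6 152.6 154.1] mean [565.   82.5]
handle px[303. 319.] n 91 c 469.3 242.1 size 63 12 long axis deg -24.9 z [116.5 124.7 128.4] mean [468.8 242. ]
handle px[255. 325.] n 85 c 456.5 338.5 size 62 11 long axis deg 89.1 z [121.5 124.9 128.4] mean [456.6 338.1]
grip px[443. 345.] n 38 c 426.5 -42.5 size 22 13 long axis deg -89.4 z [52.7 55.  58.7] mean [426.4 -42.5]
bar px[414. 348.] n 134 c 423.1 17.1 size 92 16 long axis deg -86.4 z [11.2 14.9 18.6] mean [423.5  18. ]
== scene
handle px[500. 244.] n 98 c 459.4 339.1 size 63 15 long axis deg 89.1 z [116.  125.5 129.1] mean [461.  337.6]
handle px[456. 257.] n 69 c 472.6 241.4 size 65 12 long axis deg -25.0 z [117.1 126.9 12
[... 742 characters left out ...]
ng axis deg -86.1 z [11.2 16.4 19.5] mean [432.2 -51.1]
bar px[258. 316.] n 100 c 434.8 -155.9 size 56 21 long axis deg -86.3 z [10.8 16.4 19.1] mean [ 435.5 -155.7]
docked n 75 c 565.1 -15.0 size 63 10 long axis deg -43.2 z [140.6 144.7 147.3] mean [564.5 -14. ]
body n 360 c 565.9 -12.8 size 76 70 long axis deg -12.3 z [ 82.4 103.5 112.1] mean [561.4 -11.3]
docked n 102 c 567.8 -15.0 size 65 14 long axis deg -43.6 z [141.3 146.  148.5] mean [570.2 -16.4]
body n 509 c 570.8 -16.3 size 74 73 long axis deg 60.7 z [ 73.9 103.  112.2] mean [586.1 -16.9]
t 24.43 grasp mm [428.9 -59.8 264.5] th 2.6 F [-0.56 -0.54  0.27] open 3.54 gf 0.0
shift cm [-2.000e-02 -3.000e-02  2.195e+01] spin 0.001 rel 11
```

>>> jog_arm(rows=[[0,0,5,0,3.5],[0,0,10,0,3.5],[0,0,15,0,3.5],[0,0,19,0,3.5],[0,0,21.8,0,3.5],[0,0,21.8,0,3.5],[0,0,21.8,0,3.5],[0,0,21.8,0,0.8],[0,0,21.8,0,0.8],[0,0,21.8,0,0.8]], force=40)

```text
time_s: 25.68
tool_pos: [0.4293, -0.0596, 0.1943]
ee_rot: [[-0.045, 0.999, 0.001], [0.999, 0.045, 0.0], [0.0, 0.001, -1.0]]
ft_force: [-1.1, -0.4, 7.5]
opening: 0.0139
gripper_force: 39.8
```

>>> jog_arm(rows=[[0,0,0,0,0.8],[0,0,0,0,0.8],[0,0,0,0,0.8]])

```text
time_s: 26.05
tool_pos: [0.4293, -0.0596, 0.1943]
ee_rot: [[-0.045, 0.999, 0.001], [0.999, 0.045, 0.0], [0.0, 0.001, -1.0]]
ft_force: [-1.0, 1.4, 7.9]
opening: 0.0138
gripper_force: 39.8
```

```bash
python3 -c "
from h import *
plan((428.5,-60,45,2.6))
"
```

```text
t 26.05 grasp mm [429.4 -59.6  47.3] th 2.6 F [-1.03  1.42  7.93] open 1.38 gf 39.8
shift cm [-0.04 -0.09  0.23] spin -0.0 rel 11
```

>>> jog_arm(rows=[[0,0,-2,0,0.8],[0,0,-6,0,0.8],[0,0,-12,0,0.8],[0,0,-18,0,0.8],[0,0,-22.5,0,0.8],[0,0,-22.5,0,0.8],[0,0,-22.5,0,0.8]])

```text
time_s: 26.92
tool_pos: [0.4283, -0.0594, 0.4176]
ee_rot: [[-0.046, 0.999, -0.002], [0.999, 0.046, 0.0], [0.0, -0.002, -1.0]]
ft_force: [0.1, -0.0, -3.2]
opening: 0.0136
gripper_force: 39.8
```

```bash
python3 -c "
from h import *
plan((567.7,-17,268,2.7),(567.7,-17,220,2.7))
"
```

```text
t 26.93 grasp mm [428.  -59.3 270.6] th 2.6 F [ 0.07 -0.01 -3.24] open 1.36 gf 39.8
shift cm [ 3.59 14.14  0.24] spin -0.002 rel 4
shift cm [ 3.59 14.15  5.04] spin -0.002 rel 4
```

>>> jog_arm(rows=[[1.8,7,0,0,0.8],[3.3,13,0,0,0.8],[3.6,14.15,0,0,0.8],[3.6,14.15,0,0,0.8],[3.6,14.15,1.5,0,0.8],[3.6,14.15,3,0,0.8],[3.6,14.15,3,0,0.8],[3.6,14.15,3,0,0.8],[3.6,14.15,3,0,0.8]])

```text
time_s: 28.05
tool_pos: [0.5688, -0.0175, 0.3892]
ee_rot: [[-0.045, 0.999, 0.001], [0.999, 0.045, 0.0], [0.0, 0.001, -1.0]]
ft_force: [-1.3, 0.6, -2.1]
opening: 0.0137
gripper_force: 39.8
```

```bash
python3 -c "
from h import *
plan((567.7,-17,240,2.7),(567.7,-17,201.3,2.7))
for n in('top','scene'):
    c=eyes.camera(n);W=cloud(c);x,y,z=W[...,0],W[...,1],W[...,2]
    if n=='scene': save(c,'bar',(140,120,340,270),4)
    b=(z>.187)&(z<.213)&(abs(x-.57)<.05)
    rect(W,b&(abs(y+.0175)<.14),'bar')
    rect(W,b&(y>.055)&(y<.12),'barL'); rect(W,b&(y<-.085)&(y>-.16),'barR')
    for nm,yy in(('L',.082),('R',-.117)):
        rect(W,(z>.171)&(z<.183)&(abs(x-.57)<.05)&(abs(y-yy)<.03),'top'+nm)
"
```

```text
t 28.05 grasp mm [569.  -17.5 242.2] th 2.6 F [-1.27  0.57 -2.13] open 1.37 gf 39.8
shift cm [ 0.05 -0.13  0.22] spin -0.002 rel 4
shift cm [ 0.05 -0.13  4.09] spin -0.002 rel 4
bar n 223 c 567.4 -17.9 size 248 17 long axis deg -87.4 z [199.6 209.2 212.5] mean [565.8  -4.9]
barL n 115 c 562.1 81.8 size 48 16 long axis deg -89.4 z [198.3 209.1 212.2] mean [561.5  81.5]
barR n 92 c 572.2 -121.9 size 40 17 long axis deg -88.3 z [201.9 209.4 212.6] mean [ 571.4 -122.8]
topL n 28 c 560.4 82.3 size 42 15 long axis deg 0.7 z [172.5 176.7 179.6] mean [551.6  81.7]
topR n 22 c 568.0 -118.9 size 41 17 long axis deg -0.5 z [171.4 176.  180.6] mean [ 558.5 -117.3]
bar n 682 c 569.1 -17.3 size 248 22 long axis deg -87.3 z [197.5 208.2 212.6] mean [573.8 -20.9]
barL n 153 c 564.7 80.8 size 52 20 long axis deg -89.4 z [197.3 209.1 212.7] mean [568.4  80.8]
barR n 182 c 574.3 -113.5 size 56 20 long axis deg -84.1 z [198.2 209.7 212.7] mean [ 577.6 -113.8]
topL n 37 c 565.8 81.1 size 39 16 long axis deg 3.0 z [171.8 176.  180.5] mean [573.9  81.8]
topR n 38 c 575.2 -117.1 size 36 16 long axis deg 4.5 z [171.9 176.9 180.5] mean [ 583.7 -116.3]
```

View pics/bar.png

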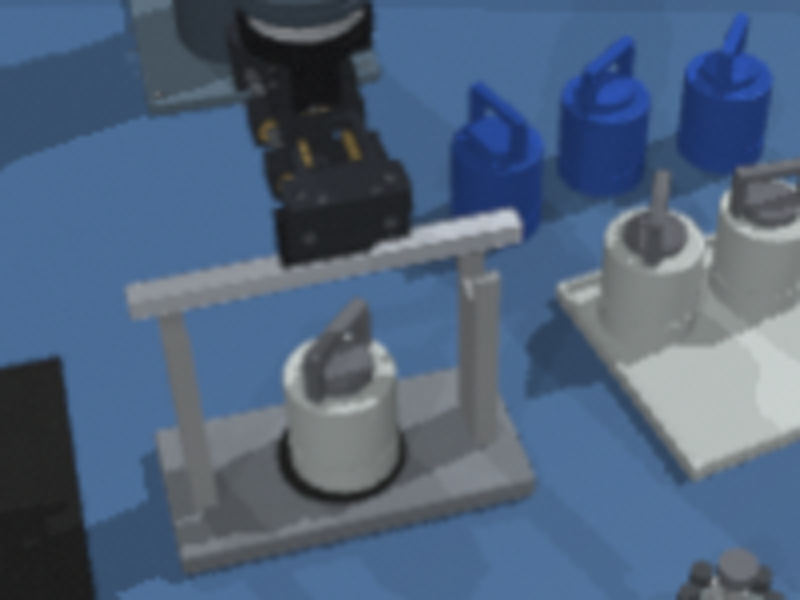

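The canister is centred on the pad. The bar needs to go about 1.8 mm towards -x before I lower it.

>>> jog_arm(rows=[[0,-0.18,0,0,0.8],[0,-0.18,1,0,0.8],[0,-0.18,2,0,0.8],[0,-0.18,3,0,0.8],[0,-0.18,3.4,0,0.8],[0,-0.18,3.7,0,0.8],[0,-0.18,3.7,0,0.8],[0,-0.18,3.7,0,0.8]])

```text
time_s: 29.15
tool_pos: [0.5671, -0.0175, 0.3519]
ee_rot: [[-0.045, 0.999, 0.001], [0.999, 0.045, 0.0], [0.0, 0.001, -1.0]]
ft_force: [-0.8, 0.2, -2.5]
opening: 0.0134
gripper_force: 39.8
```

```bash
python3 -c "
from h import *
plan((567.3,-17.2,201.3,2.7))
"
```

```text
t 29.15 grasp mm [567.1 -17.5 204.9] th 2.6 F [-0.84  0.19 -2.5 ] open 1.34 gf 39.8
shift cm [0.03 0.02 0.36] spin -0.002 rel 4
```

>>> jog_arm(rows=[[0,0,0.2,0,0.8],[0,0,0.36,0,0.8],[0,0,0.38,0,0.8],[0,0,0.38,0,0.8]])

```text
time_s: 29.65
tool_pos: [0.567, -0.0175, 0.3483]
ee_rot: [[-0.045, 0.999, 0.0], [0.999, 0.045, 0.0], [0.0, 0.0, -1.0]]
ft_force: [-2.5, 1.0, 6.1]
opening: 0.0136
gripper_force: 39.8
```

```bash
python3 -c "
from h import *
plan((567.3,-17.2,201.3,2.7))
"
```

```text
t 29.65 grasp mm [567.  -17.5 201.3] th 2.6 F [-2.51  0.99  6.13] open 1.36 gf 39.8
shift cm [0.02 0.03 0.  ] spin -0.002 rel 4
```

Seated, with contact at exactly 201.3 mm. I'll release and rise, then look.

>>> jog_arm(rows=[[0,0,0,0,4.5],[0,0,0,0,4.5],[0,0,0,0,4.5],[0,0,0,0,4.5],[0,0,-2,0,4.5],[0,0,-5,0,4.5],[0,0,-8,0,4.5],[0,0,-8,0,4.5],[0,0,-8,0,4.5]])

```text
time_s: 30.78
tool_pos: [0.5666, -0.0173, 0.4271]
ee_rot: [[-0.045, 0.999, -0.001], [0.999, 0.045, 0.0], [0.0, -0.001, -1.0]]
ft_force: [-0.4, -0.1, 0.3]
opening: 0.0452
gripper_force: 0.0
```

```bash
python3 -c "
from h import *
look()
plan((472,242,281,65),(472,242,123,65))
"
```

```text
== top
handle px[610. 267.] n 95 c 581.1 -375.5 size 64 13 long axis deg -79.6 z [117.5 126.5 130.1] mean [ 580.5 -373.7]
handle px[303. 319.] n 90 c 469.3 242.2 size 63 12 long axis deg -24.6 z [119.2 124.5 128.1] mean [468.6 242.2]
handle px[255. 325.] n 83 c 456.7 338.9 size 61 10 long axis deg -89.2 z [121.  124.2 127.8] mean [456.7 339. ]
== scene
handle px[499. 244.] n 99 c 458.9 338.4 size 65 16 long axis deg -88.0 z [116.  125.1 129.3] mean [461.1 337.3]
handle px[456. 257.] n 70 c 472.7 241.4 size 61 12 long axis deg -24.9 z [116.6 126.3 129.3] mean [478.1 239. ]
handle px[389. 302.] n 104 c 564.0 81.2 size 43 17 long axis deg 3.2 z [114.4 132.6 151.5] mean [575.7  78.6]
handle px[335. 314.] n 211 c 573.1 -10.0 size 65 34 long axis deg -39.8 z [113.2 123.6 147.8] mean [575.8 -18. ]
handle px[279. 327.] n 75 c 574.3 -122.3 size 43 14 long axis deg 19.1 z [114.5 135.1 152.8] mean [ 590.5 -116.6]
handle px[126. 355.] n 148 c 582.6 -375.5 size 64 15 long axis deg -81.0 z [117.1 127.7 130.9] mean [ 584.9 -374.7]
t 30.88 grasp mm [566.3 -17.3 279.7] th 2.6 F [ 0.85  0.32 -0.07] open 4.52 gf 0.0
shift cm [26.33 -8.25 -0.12] spin -1.089 rel 38
shift cm [26.33 -8.22 15.68] spin -1.089 rel 38
```

>>> jog_arm(rows=[[5,-1.6,0,-0.18,4.5],[10,-3.2,0,-0.36,4.5],[15,-4.8,0,-0.54,4.5],[20,-6.4,0,-0.72,4.5],[24,-7.7,0,-0.9,4.5],[26.3,-8.2,0,-1.089,4.5],[26.3,-8.2,0,-1.089,4.5],[26.3,-8.2,4,-1.089,4.5],[26.3,-8.2,8,-1.089,4.5],[26.3,-8.2,8,-1.089,4.5]])

```text
time_s: 32.12
tool_pos: [0.4725, 0.2394, 0.3453]
ee_rot: [[-0.904, 0.428, -0.005], [0.428, 0.904, -0.005], [0.003, -0.006, -1.0]]
ft_force: [0.1, -0.4, 1.1]
opening: 0.045
gripper_force: 0.0
```

```bash
python3 -c "
from h import *
plan((472,242,123,65))
c=eyes.camera('scene');W=cloud(c);x,y,z=W[...,0],W[...,1],W[...,2]
rect(W,(z>.117)&(z<.132)&(abs(x-.47)<.05)&(abs(y-.242)<.05),'B')
"
```

```text
t 32.12 grasp mm [471.8 238.7 198.3] th 64.7 F [ 0.13 -0.42  1.12] open 4.5 gf 0.0
shift cm [0.1  0.35 7.53] spin -0.006 rel 38
B n 67 c 473.0 241.2 size 62 12 long axis deg -24.7 z [120.  126.6 128.5] mean [476.8 239.6]
```

>>> jog_arm(rows=[[0,0.15,3,0,4.5],[0,0.15,6,0,4.5],[0,0.15,7.6,0,4.5],[0,0.15,7.6,0,4.5],[0,0.15,7.6,0,0.6],[0,0.15,7.6,0,0.6],[0,0.15,7.6,0,0.6],[0,0.15,7.6,0,0.6],[0,0.15,7.6,0,0.6],[0,0.15,7.6,0,0.6]], force=25)

```text
time_s: 33.42
tool_pos: [0.4739, 0.2428, 0.2721]
ee_rot: [[-0.906, 0.423, 0.0], [0.423, 0.906, 0.0], [-0.0, 0.0, -1.0]]
ft_force: [-1.0, -0.2, 5.1]
opening: 0.0117
gripper_force: 25.0
```

>>> jog_arm(rows=[[0,0,0,0,0.6],[0,0,0,0,0.6]])

```text
time_s: 33.67
tool_pos: [0.4739, 0.2428, 0.2721]
ee_rot: [[-0.906, 0.423, 0.0], [0.423, 0.906, -0.0], [-0.0, 0.0, -1.0]]
ft_force: [-1.5, -1.2, 6.0]
opening: 0.0119
gripper_force: 25.0
```

```bash
python3 -c "
from h import *
plan((472,242,123,65))
"
```

```text
t 33.67 grasp mm [474.  242.8 125.1] th 65.0 F [-1.49 -1.16  6.01] open 1.19 gf 25.0
shift cm [ 0.14 -0.15  0.21] spin -0.001 rel 38
```

>>> jog_arm(rows=[[0,0,-2,0,0.6],[0,0,-6,0,0.6],[0,0,-12,0,0.6],[0,0,-18,0,0.6],[0,0,-24,0,0.6],[0,0,-27,0,0.6],[0,0,-27,0,0.6],[0,0,-27,0,0.6]])

```text
time_s: 34.67
tool_pos: [0.4733, 0.2429, 0.5401]
ee_rot: [[-0.906, 0.423, -0.002], [0.423, 0.906, -0.001], [0.001, -0.002, -1.0]]
ft_force: [0.6, -0.5, -1.8]
opening: 0.0114
gripper_force: 25.0
```

```bash
python3 -c "
from h import *
plan((476,-376,390,10),(476,-376,140,10))
"
```

```text
t 34.67 grasp mm [473.  242.7 393.1] th 65.0 F [ 0.58 -0.5  -1.76] open 1.14 gf 25.0
shift cm [-26.43 -55.94   0.4 ] spin 0.96 rel 48
shift cm [-26.46 -55.89  25.4 ] spin 0.96 rel 48
```

>>> jog_arm(rows=[[-2.2,-4.6,0,0.1,0.6],[-4.8,-10.2,0,0.2,0.6],[-7.4,-15.8,0,0.3,0.6],[-10,-21.3,0,0.4,0.6],[-12.7,-26.9,0,0.5,0.6],[-15.3,-32.4,0,0.6,0.6],[-17.9,-38,0,0.7,0.6],[-20.5,-43.5,0,0.8,0.6],[-23.1,-49,0,0.9,0.6],[-25,-53,0,0.96,0.6]])

```text
time_s: 35.92
tool_pos: [0.4754, -0.3453, 0.5397]
ee_rot: [[-0.169, 0.986, -0.003], [0.986, 0.169, 0.0], [0.001, -0.003, -1.0]]
ft_force: [0.0, 0.7, -0.8]
opening: 0.0115
gripper_force: 25.0
```

>>> jog_arm(rows=[[-0.2,-3.2,0,0,0.6],[-0.2,-3.2,0,0,0.6],[-0.2,-3.2,5,0,0.6],[-0.2,-3.2,10,0,0.6],[-0.2,-3.2,15,0,0.6],[-0.2,-3.2,20,0,0.6],[-0.2,-3.2,24,0,0.6],[-0.2,-3.2,25,0,0.6],[-0.2,-3.2,25,0,0.6],[-0.2,-3.2,25,0,0.6]])

```text
time_s: 37.17
tool_pos: [0.4456, -0.351, 0.2933]
ee_rot: [[-0.173, 0.985, 0.002], [0.985, 0.173, -0.001], [-0.002, 0.002, -1.0]]
ft_force: [0.2, 0.0, -0.8]
opening: 0.0115
gripper_force: 25.0
```

```bash
python3 -c "
from h import *
plan((476,-376,127.1,10))
"
```

```text
t 37.17 grasp mm [ 445.9 -351.2  146.3] th 10.0 F [ 0.17  0.04 -0.83] open 1.15 gf 25.0
shift cm [-2.96  2.53  1.93] spin -0.0 rel 48
```

>>> jog_arm(rows=[[-1.5,1.3,0,0,0.6],[-3,2.5,0,0,0.6],[-3,2.5,1,0,0.6],[-3,2.5,1.5,0,0.6],[-3,2.5,1.5,0,0.6],[-3,2.5,1.5,0,0.6]])

```text
time_s: 37.92
tool_pos: [0.4745, -0.3756, 0.277]
ee_rot: [[-0.173, 0.985, -0.0], [0.985, 0.173, 0.0], [0.0, 0.0, -1.0]]
ft_force: [0.4, 0.4, -1.3]
opening: 0.0116
gripper_force: 25.0
```

```bash
python3 -c "
from h import *
plan((476,-376,127.1,10))
"
```

```text
t 37.92 grasp mm [ 474.5 -375.6  130. ] th 10.0 F [ 0.43  0.4  -1.31] open 1.16 gf 25.0
shift cm [-0.06  0.14  0.29] spin -0.001 rel 48
```

Lower the last 3 mm, release and rise.

>>> jog_arm(rows=[[0,0,0.2,0,0.6],[0,0,0.35,0,0.6],[0,0,0.35,0,0.6]])

```text
time_s: 38.3
tool_pos: [0.4754, -0.3766, 0.2745]
ee_rot: [[-0.173, 0.985, 0.002], [0.985, 0.173, -0.002], [-0.002, 0.002, -1.0]]
ft_force: [0.8, -0.7, 5.6]
opening: 0.0114
gripper_force: 25.0
```

>>> jog_arm(rows=[[0,0,0,0,4.5],[0,0,0,0,4.5],[0,0,0,0,4.5],[0,0,0,0,4.5],[0,0,-3,0,4.5],[0,0,-8,0,4.5],[0,0,-14,0,4.5],[0,0,-18,0,4.5],[0,0,-18,0,4.5]])

```text
time_s: 39.42
tool_pos: [0.475, -0.3767, 0.4566]
ee_rot: [[-0.173, 0.985, 0.005], [0.985, 0.173, -0.003], [-0.004, 0.004, -1.0]]
ft_force: [0.5, -1.0, -1.2]
opening: 0.0449
gripper_force: 0.0
```

```bash
python3 -c "
from h import *
look('m')
plan((458.5,339.5,310,1.5),(458.5,339.5,123,1.5))
"
```

```text
== top
handle px[610. 267.] n 94 c 581.3 -375.0 size 64 12 long axis deg -80.6 z [115.8 126.7 129.5] mean [ 580.6 -374. ]
handle px[425. 280.] n 38 c 551.2 -2.2 size 26 11 long axis deg -45.3 z [119.6 143.8 147.7] mean [5.487e+02 2.000e-01]
handle px[482. 278.] n 28 c 555.3 -112.8 size 25 10 long axis deg 35.1 z [117.  137.5 153.5] mean [ 552.9 -114.2]
handle px[611. 320.] n 90 c 474.5 -373.2 size 65 12 long axis deg -79.5 z [120.9 126.4 130.2] mean [ 474.1 -370.1]
handle px[255. 325.] n 86 c 456.8 338.9 size 62 11 long axis deg -88.6 z [121.  124.5 128.6] mean [456.7 337.9]
== scene
handle px[500. 244.] n 96 c 459.2 338.4 size 64 15 long axis deg -87.4 z [116.9 125.5 129.2] mean [461.1 337.5]
handle px[389. 302.] n 105 c 564.1 80.3 size 43 17 long axis deg 4.5 z [114.7 132.7 152.3] mean [575.7  78.6]
handle px[335. 313.] n 204 c 573.1 -9.9 size 67 33 long axis deg -42.1 z [113.3 125.2 147.5] mean [575.3 -17.9]
handle px[130. 311.] n 126 c 477.4 -374.1 size 63 13 long axis deg -77.4 z [116.4 128.  132.1] mean [ 478.8 -374.8]
handle px[279. 328.] n 74 c 576.1 -122.9 size 44 14 long axis deg 24.5 z [114.2 133.9 152.2] mean [ 590.5 -116.6]
handle px[126. 355.] n 149 c 583.7 -375.5 size 63 13 long axis deg -81.1 z [116.4 128.1 130.9] mean [ 585.1 -374.8]
t 39.52 grasp mm [ 474.7 -375.4  305.8] th 10.0 F [ 0.2   0.3  -0.66] open 4.48 gf 0.0
shift cm [70.69 10.8  -0.37] spin 0.148 rel -35
shift cm [70.68 10.8  18.33] spin 0.148 rel -35
```

View pics/mscene.png

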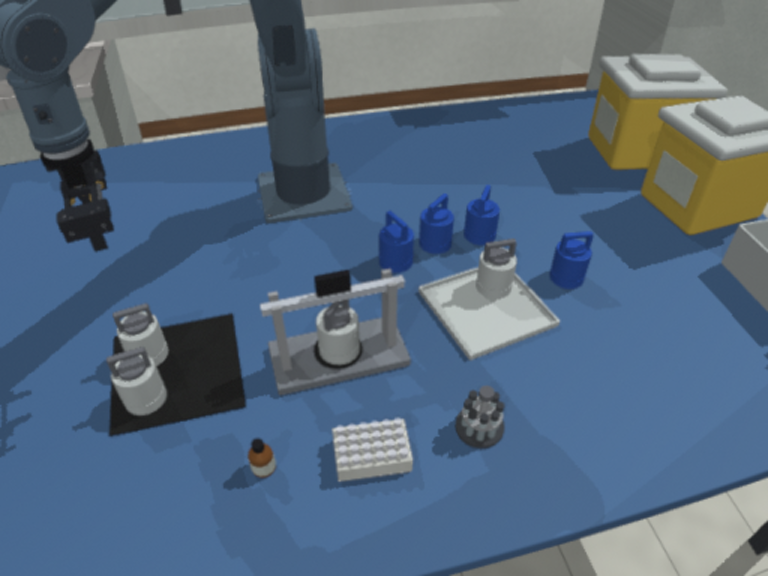

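Both empties stand on the mat at (140,340) and (138,375). The bar is home at (333,292), and canister C is still in the tray at (497,265).

>>> jog_arm(rows=[[6,0.9,0,0.02,4.5],[12,1.8,0,0.04,4.5],[18,2.7,0,0.06,4.5],[24,3.6,0,0.08,4.5],[30,4.6,0,0.1,4.5],[36,5.5,0,0.12,4.5],[42,6.4,0,0.148,4.5],[48,7.3,0,0.148,4.5],[54,8.2,0,0.148,4.5],[60,9.2,0,0.148,4.5]])

```text
time_s: 40.78
tool_pos: [0.4605, 0.233, 0.4518]
ee_rot: [[-0.026, 1.0, -0.002], [1.0, 0.026, -0.001], [-0.001, -0.002, -1.0]]
ft_force: [1.4, 0.6, 0.7]
opening: 0.0449
gripper_force: 0.0
```

>>> jog_arm(rows=[[5,0,0,0,4.5],[9.5,0,0,0,4.5],[9.5,0,6,0,4.5],[9.5,0,10,0,4.5],[9.5,0,10,0,4.5],[9.5,0,10,0,4.5]])

```text
time_s: 41.52
tool_pos: [0.4594, 0.326, 0.3541]
ee_rot: [[-0.025, 1.0, 0.001], [1.0, 0.025, 0.0], [0.0, 0.001, -1.0]]
ft_force: [-0.3, 0.2, 0.6]
opening: 0.0449
gripper_force: 0.0
```

```bash
python3 -c "
from h import *
plan((458.5,339.5,123,1.5))
c=eyes.camera('scene');W=cloud(c);x,y,z=W[...,0],W[...,1],W[...,2]
rect(W,(z>.117)&(z<.132)&(abs(x-.46)<.05)&(abs(y-.34)<.05),'C')
"
```

```text
t 41.52 grasp mm [459.5 326.  207.1] th 1.5 F [-0.29  0.25  0.59] open 4.49 gf 0.0
shift cm [ 1.35 -0.07  8.41] spin -0.001 rel -35
C n 90 c 459.6 339.0 size 64 15 long axis deg -88.0 z [118.9 126.3 129.7] mean [461.4 338.4]
```

>>> jog_arm(rows=[[1.35,0,0,0,4.5],[1.35,0,4,0,4.5],[1.35,0,7,0,4.5],[1.35,0,8.4,0,4.5],[1.35,0,8.4,0,0.6],[1.35,0,8.4,0,0.6],[1.35,0,8.4,0,0.6],[1.35,0,8.4,0,0.6],[1.35,0,8.4,0,0.6],[1.35,0,8.4,0,0.6]])

```text
time_s: 42.82
tool_pos: [0.4588, 0.3397, 0.27]
ee_rot: [[-0.026, 1.0, 0.0], [1.0, 0.026, 0.001], [0.001, 0.0, -1.0]]
ft_force: [-2.7, -0.9, 6.1]
opening: 0.0114
gripper_force: 25.0
```

>>> jog_arm(rows=[[0,0,0,0,0.6],[0,0,0,0,0.6]])

```text
time_s: 43.08
tool_pos: [0.4588, 0.3397, 0.2701]
ee_rot: [[-0.026, 1.0, 0.0], [1.0, 0.026, 0.001], [0.001, 0.0, -1.0]]
ft_force: [-2.1, -0.5, 7.0]
opening: 0.0113
gripper_force: 25.0
```

```bash
python3 -c "
from h import *
plan((472,242,123,65))
"
```

```text
t 43.08 grasp mm [458.8 339.8 123.1] th 1.5 F [-2.06 -0.55  6.97] open 1.13 gf 25.0
shift cm [-9.81  1.06 -0.  ] spin -1.108 rel 38
```

>>> jog_arm(rows=[[0,0,-2,0,0.6],[0,0,-6,0,0.6],[0,0,-12,0,0.6],[0,0,-18,0,0.6],[0,0,-24,0,0.6],[0,0,-27,0,0.6],[0,0,-27,0,0.6],[0,0,-27,0,0.6]])

```text
time_s: 44.08
tool_pos: [0.4582, 0.3392, 0.5384]
ee_rot: [[-0.026, 1.0, -0.001], [1.0, 0.026, -0.001], [-0.001, -0.001, -1.0]]
ft_force: [-0.0, -0.6, -2.1]
opening: 0.0115
gripper_force: 25.0
```

```bash
python3 -c "
from h import *
plan((476,-270,392,10),(476,-270,140,10))
"
```

```text
t 44.08 grasp mm [458.  339.1 391.4] th 1.5 F [-0.01 -0.59 -2.09] open 1.15 gf 25.0
shift cm [-60.93   0.22  -0.  ] spin -0.149 rel 40
shift cm [-60.91   0.26  25.2 ] spin -0.149 rel 40
```

>>> jog_arm(rows=[[-5,0,0,-0.02,0.6],[-11,0.1,0,-0.04,0.6],[-17,0.1,0,-0.06,0.6],[-23,0.1,0,-0.08,0.6],[-29,0.1,0,-0.1,0.6],[-35,0.2,0,-0.12,0.6],[-41,0.2,0,-0.149,0.6],[-47,0.2,0,-0.149,0.6],[-53,0.2,0,-0.149,0.6],[-58,0.2,0,-0.149,0.6]])

```text
time_s: 45.32
tool_pos: [0.4751, -0.2421, 0.5379]
ee_rot: [[-0.173, 0.985, -0.003], [0.985, 0.173, 0.0], [0.001, -0.002, -1.0]]
ft_force: [1.2, 1.1, 0.1]
opening: 0.0116
gripper_force: 25.0
```

>>> jog_arm(rows=[[-2.9,0.4,0,0,0.6],[-2.9,0.4,0,0,0.6],[-2.9,0.4,5,0,0.6],[-2.9,0.4,10,0,0.6],[-2.9,0.4,15,0,0.6],[-2.9,0.4,20,0,0.6],[-2.9,0.4,24,0,0.6],[-2.9,0.4,25,0,0.6],[-2.9,0.4,25,0,0.6],[-2.9,0.4,25,0,0.6]])

```text
time_s: 46.58
tool_pos: [0.4853, -0.2683, 0.2909]
ee_rot: [[-0.174, 0.985, 0.002], [0.985, 0.174, -0.001], [-0.001, 0.002, -1.0]]
ft_force: [-0.3, 0.4, -1.1]
opening: 0.0113
gripper_force: 25.0
```

```bash
python3 -c "
from h import *
plan((476,-270,125.1,10))
"
```

```text
t 46.58 grasp mm [ 485.7 -268.4  143.9] th 10.0 F [-0.31  0.39 -1.15] open 1.13 gf 25.0
shift cm [ 0.01 -0.98  1.87] spin 0.001 rel 40
```

>>> jog_arm(rows=[[0,-0.5,0.7,0,0.6],[0,-0.5,1.3,0,0.6],[0,-0.5,1.5,0,0.6],[0,-0.5,1.5,0,0.6],[0,-0.5,1.5,0,0.6]])

```text
time_s: 47.2
tool_pos: [0.4799, -0.269, 0.2744]
ee_rot: [[-0.174, 0.985, 0.0], [0.985, 0.174, -0.0], [-0.0, 0.0, -1.0]]
ft_force: [0.2, -0.2, -0.8]
opening: 0.0116
gripper_force: 25.0
```

```bash
python3 -c "
from h import *
plan((476,-270,125.1,10))
"
```

```text
t 47.2 grasp mm [ 480.  -269.   127.4] th 10.0 F [ 0.18 -0.18 -0.83] open 1.16 gf 25.0
shift cm [-0.03 -0.41  0.23] spin 0.001 rel 40
```

>>> jog_arm(rows=[[0,0,0.15,0,0.6],[0,0,0.28,0,0.6],[0,0,0.28,0,0.6]])

```text
time_s: 47.58
tool_pos: [0.4798, -0.2694, 0.2721]
ee_rot: [[-0.174, 0.985, 0.0], [0.985, 0.174, -0.0], [-0.0, 0.0, -1.0]]
ft_force: [-1.3, 1.1, 6.0]
opening: 0.0117
gripper_force: 25.0
```

>>> jog_arm(rows=[[0,0,0,0,4.5],[0,0,0,0,4.5],[0,0,0,0,4.5],[0,0,0,0,4.5],[0,0,-3,0,4.5],[0,0,-8,0,4.5],[0,0,-14,0,4.5],[0,0,-20,0,4.5],[0,0,-22,0,4.5],[0,0,-22,0,4.5]])

```text
time_s: 48.82
tool_pos: [0.48, -0.2692, 0.4927]
ee_rot: [[-0.174, 0.985, 0.003], [0.985, 0.174, -0.001], [-0.001, 0.003, -1.0]]
ft_force: [0.2, 0.2, -0.0]
opening: 0.0454
gripper_force: 0.0
```

```bash
python3 -c "
from h import *
look('z')
plan()
for n in('top','scene'):
    c=eyes.camera(n);W=cloud(c);x,y,z=W[...,0],W[...,1],W[...,2]
    rect(W,(z>.164)&(z<.176)&(abs(x-.57)<.06)&(abs(y+.0175)<.16),'bar')
    rect(W,(z>.205)&(z<.216)&(abs(x-.57)<.06)&(abs(y+.0175)<.16),'plate')
"
```

```text
== top
handle px[414. 248.] n 114 c 613.8 17.5 size 63 20 long axis deg -44.1 z [115.4 142.4 145.6] mean [613.3  21.5]
handle px[482. 278.] n 27 c 555.0 -112.8 size 24 12 long axis deg 38.1 z [115.2 134.6 153. ] mean [ 553.3 -114.5]
handle px[558. 318.] n 94 c 477.4 -266.5 size 65 12 long axis deg -81.1 z [122.1 126.5 130. ] mean [ 476.9 -265.1]
== scene
handle px[389. 302.] n 106 c 566.2 74.7 size 45 15 long axis deg 23.0 z [114.7 132.6 153. ] mean [575.8  78.8]
handle px[189. 303.] n 127 c 479.3 -268.7 size 63 17 long axis deg -79.0 z [118.4 127.1 130.8] mean [ 482.4 -268.3]
handle px[130. 311.] n 125 c 477.9 -374.1 size 63 11 long axis deg -80.5 z [116.3 127.8 132. ] mean [ 478.9 -374.7]
handle px[359. 326.] n 182 c 612.6 10.9 size 65 33 long axis deg -43.1 z [113.9 141.7 147.2] mean [622.   14.8]
handle px[279. 327.] n 77 c 573.5 -116.9 size 41 15 long axis deg 2.4 z [115.1 134.3 154.1] mean [ 590.6 -116.6]
handle px[126. 356.] n 149 c 583.7 -375.4 size 63 15 long axis deg -83.7 z [116.9 127.6 131.2] mean [ 585.1 -375.1]
t 48.92 grasp mm [ 479.5 -268.4  343.4] th 10.0 F [-0.38  0.51 -0.06] open 4.5 gf 0.0
bar n 425 c 564.2 -17.0 size 249 41 long axis deg -87.5 z [165.5 169.1 174. ] mean [564.4 -16.3]
plate n 105 c 564.0 -16.7 size 59 14 long axis deg -89.4 z [206.2 209.3 211.6] mean [564.7 -17. ]
bar n 590 c 569.1 -17.7 size 248 41 long axis deg -87.4 z [165.1 170.6 174. ] mean [570.1 -20.4]
plate n 126 c 567.0 -18.9 size 59 17 long axis deg -85.8 z [205.8 210.7 212.7] mean [568.9 -19.2]
```

View pics/zscene.png

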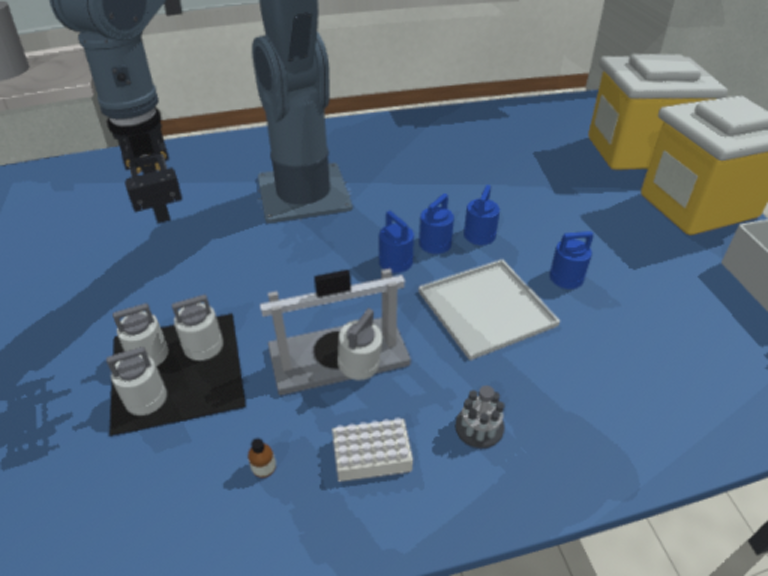

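The full canister has been knocked off the pad. It is now near (614,15), still upright on the dock base, at pixel (360,345). I have to take the bar off again, re-centre the canister and put the bar back.

```bash
python3 -c "
from h import *
plan((567,-17.5,343,2.6),(567,-17.5,200,2.6))
"
```

```text
t 49.02 grasp mm [ 479.2 -268.4  343. ] th 10.0 F [-0.44 -0.93 -1.46] open 4.49 gf 0.0
shift cm [23.18 13.01  0.  ] spin 0.13 rel 4
shift cm [23.16 13.04 14.3 ] spin 0.13 rel 4
```

>>> jog_arm(rows=[[5,2.8,0,0.03,4.5],[10,5.6,0,0.06,4.5],[15,8.4,0,0.1,4.5],[20,11.2,0,0.13,4.5],[23.2,13,0,0.13,4.5],[23.2,13,0,0.13,4.5],[23.2,13,3,0.13,4.5],[23.2,13,7,0.13,4.5],[23.2,13,7,0.13,4.5],[23.2,13,7,0.13,4.5]])

```text
time_s: 50.28
tool_pos: [0.5676, -0.0189, 0.4225]
ee_rot: [[-0.044, 0.999, 0.001], [0.999, 0.044, -0.001], [-0.001, 0.001, -1.0]]
ft_force: [-0.1, 1.5, 0.4]
opening: 0.0453
gripper_force: 0.0
```

```bash
python3 -c "
from h import *
plan((567,-17.5,200,2.6))
"
```

```text
t 50.27 grasp mm [567.7 -19.  275.5] th 2.5 F [-0.05  1.54  0.4 ] open 4.53 gf 0.0
shift cm [ 0.16 -0.07  7.55] spin -0.002 rel 4
```

>>> jog_arm(rows=[[0.1,0,3,0,4.5],[0.1,0,6,0,4.5],[0.1,0,7.5,0,4.5],[0.1,0,7.5,0,4.5],[0.1,0,7.5,0,0.8],[0.1,0,7.5,0,0.8],[0.1,0,7.5,0,0.8],[0.1,0,7.5,0,0.8],[0.1,0,7.5,0,0.8],[0.1,0,7.5,0,0.8]], force=40)

```text
time_s: 51.52
tool_pos: [0.5676, -0.0169, 0.3469]
ee_rot: [[-0.045, 0.999, 0.001], [0.999, 0.045, 0.0], [0.0, 0.001, -1.0]]
ft_force: [-1.6, 0.8, 5.2]
opening: 0.0138
gripper_force: 39.8
```

>>> jog_arm(rows=[[0,0,0,0,0.8],[0,0,0,0,0.8]])

```text
time_s: 51.78
tool_pos: [0.5676, -0.0168, 0.3469]
ee_rot: [[-0.045, 0.999, 0.001], [0.999, 0.045, 0.0], [0.0, 0.001, -1.0]]
ft_force: [-0.2, 0.5, 6.0]
opening: 0.0136
gripper_force: 39.8
```

```bash
python3 -c "
from h import *
plan()
"
```

```text
t 51.77 grasp mm [567.6 -16.8 199.9] th 2.6 F [-0.21  0.54  6.04] open 1.36 gf 39.8
```

>>> jog_arm(rows=[[0,0,-1,0,0.8],[0,0,-2,0,0.8],[0,0,-3.5,0,0.8],[0,0,-5,0,0.8],[0,0,-7,0,0.8],[0,0,-7,0,0.8],[0,0,-7,0,0.8]])

```text
time_s: 52.65
tool_pos: [0.5672, -0.0167, 0.4163]
ee_rot: [[-0.045, 0.999, -0.0], [0.999, 0.045, 0.0], [0.0, -0.0, -1.0]]
ft_force: [-1.0, 0.5, -2.6]
opening: 0.0137
gripper_force: 39.8
```

```bash
python3 -c "
from h import *
plan((428,-60,267,2.6),(428,-60,60,2.6))
"
```

```text
t 52.65 grasp mm [567.2 -16.7 269.3] th 2.6 F [-1.    0.45 -2.59] open 1.37 gf 39.8
shift cm [ -3.7  -14.1    0.24] spin -0.0 rel 11
shift cm [ -3.71 -14.09  20.94] spin -0.0 rel 11
```

>>> jog_arm(rows=[[-1.8,-7,0,0,0.8],[-3.7,-14.1,0,0,0.8],[-3.7,-14.1,0,0,0.8],[-3.7,-14.1,5.5,0,0.8],[-3.7,-14.1,11,0,0.8],[-3.7,-14.1,16.5,0,0.8],[-3.7,-14.1,20,0,0.8],[-3.7,-14.1,21,0,0.8],[-3.7,-14.1,21,0,0.8],[-3.7,-14.1,21,0,0.8]])

```text
time_s: 53.9
tool_pos: [0.4289, -0.0602, 0.2077]
ee_rot: [[-0.045, 0.999, 0.002], [0.999, 0.045, -0.0], [-0.0, 0.002, -1.0]]
ft_force: [-0.5, -0.0, -2.2]
opening: 0.0137
gripper_force: 39.9
```

>>> jog_arm(rows=[[0,0,0.4,0,0.8],[0,0,0.8,0,0.8],[0,0,1.1,0,0.8],[0,0,1.1,0,0.8]])

```text
time_s: 54.4
tool_pos: [0.4281, -0.0602, 0.1953]
ee_rot: [[-0.045, 0.999, -0.0], [0.999, 0.045, 0.0], [0.0, -0.0, -1.0]]
ft_force: [-0.2, 0.8, -2.7]
opening: 0.0137
gripper_force: 39.9
```

```bash
python3 -c "
from h import *
plan((428,-60,45.9,2.6))
"
```

```text
t 54.4 grasp mm [428.1 -60.2  48.3] th 2.6 F [-0.18  0.81 -2.73] open 1.37 gf 39.9
shift cm [ 0.02 -0.    0.24] spin -0.0 rel 11
```

>>> jog_arm(rows=[[0,0,0.15,0,0.8],[0,0,0.24,0,0.8],[0,0,0.28,0,0.8]])

```text
time_s: 54.78
tool_pos: [0.4282, -0.0603, 0.1929]
ee_rot: [[-0.045, 0.999, 0.0], [0.999, 0.045, 0.0], [0.0, 0.0, -1.0]]
ft_force: [-1.7, 1.4, 7.6]
opening: 0.0136
gripper_force: 39.9
```

>>> jog_arm(rows=[[0,0,0,0,4],[0,0,0,0,4],[0,0,0,0,4],[0,0,0,0,4],[0,0,-5,0,4],[0,0,-11,0,4],[0,0,-17,0,4],[0,0,-22,0,4],[0,0,-22,0,4],[0,0,-22,0,4]])

```text
time_s: 56.02
tool_pos: [0.4278, -0.0597, 0.4121]
ee_rot: [[-0.046, 0.999, -0.001], [0.999, 0.046, 0.001], [0.001, -0.001, -1.0]]
ft_force: [-0.6, 0.4, -0.6]
opening: 0.0402
gripper_force: 0.0
```

```bash
python3 -c "
from h import *
look()
for n in('top','scene'):
    c=eyes.camera(n);W=cloud(c);x,y,z=W[...,0],W[...,1],W[...,2]
    if n=='scene': save(c,'kn',(140,120,340,270),4)
    rect(W,(z>.135)&(z<.15)&(abs(x-.614)<.045)&(abs(y-.015)<.05),'full')
    rect(W,(z>.07)&(z<.113)&(abs(x-.614)<.06)&(abs(y-.015)<.06),'body')
plan((614,15,260,46))
"
```

```text
== top
handle px[414. 247.] n 104 c 616.1 19.3 size 63 15 long axis deg -43.2 z [120.3 142.  147.1] mean [614.6  21.1]
handle px[610. 267.] n 92 c 580.9 -375.4 size 63 12 long axis deg -81.1 z [119.  126.3 129.8] mean [ 580.6 -374. ]
handle px[384. 270.] n 33 c 565.1 82.8 size 19 15 long axis deg 0.6 z [149.5 152.6 154. ] mean [565.1  82.3]
handle px[558. 318.] n 93 c 477.6 -266.9 size 64 12 long axis deg -80.1 z [121.8 126.2 129.1] mean [ 477. -265.]
handle px[611. 320.] n 89 c 474.2 -371.8 size 61 12 long axis deg -80.0 z [119.9 126.  129.4] mean [ 473.9 -369.1]
bar px[414. 348.] n 140 c 423.2 16.0 size 94 16 long axis deg -87.9 z [11.7 15.2 18.6] mean [422.6  17.3]
== scene
handle px[388. 300.] n 117 c 564.1 81.1 size 42 17 long axis deg 3.0 z [115.6 135.3 154.4] mean [573.4  78.3]
handle px[189. 303.] n 128 c 479.6 -268.5 size 63 16 long axis deg -80.5 z [117.2 127.5 130.7] mean [ 482.3 -268.1]
handle px[130. 311.] n 120 c 478.1 -373.9 size 63 13 long axis deg -77.9 z [117.1 127.9 132.1] mean [ 478.9 -374.6]
handle px[359. 327.] n 189 c 612.5 10.8 size 64 34 long axis deg -43.7 z
[... 406 characters left out ...]
7.9 -22.1 size 170 22 long axis deg -86.2 z [11.1 16.1 19.4] mean [429.2 -15.4]
bar px[258. 316.] n 98 c 433.4 -156.3 size 57 21 long axis deg 89.7 z [11.8 16.5 19.3] mean [ 435.2 -156. ]
full n 90 c 617.3 19.2 size 63 13 long axis deg -43.8 z [138.8 143.2 146.8] mean [617.   19.9]
body n 381 c 610.8 15.3 size 76 73 long axis deg 0.4 z [ 76.6 103.5 111.8] mean [604.6  15.3]
full n 114 c 621.0 18.2 size 63 14 long axis deg -44.5 z [136.5 144.5 146.9] mean [622.7  17.5]
body n 617 c 609.5 33.1 size 114 76 long axis deg -69.4 z [ 75.  101.6 112. ] mean [626.2  16.6]
t 56.23 grasp mm [427.4 -60.4 264.7] th 2.5 F [-0.89 -0.28  0.43] open 3.97 gf 0.0
shift cm [ 6.7  18.98  0.42] spin -0.758 rel 45
```

View pics/kn.png

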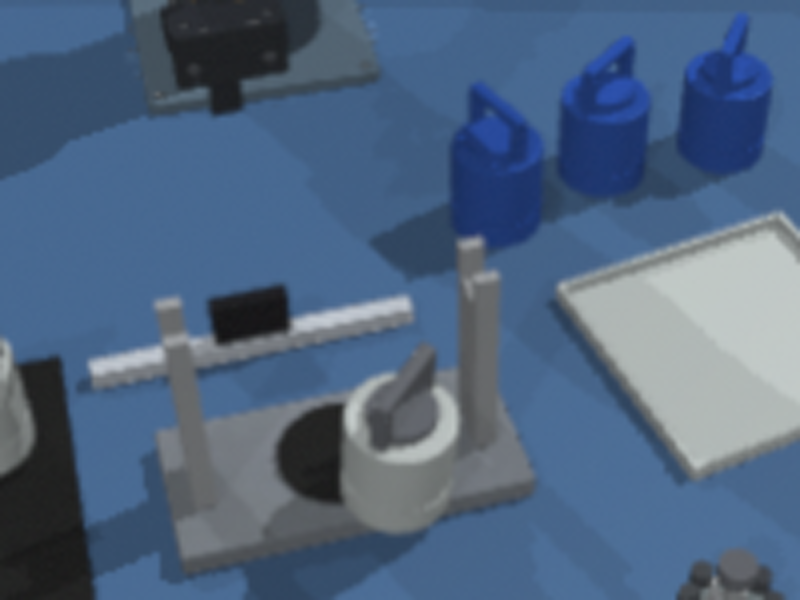

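The canister sits at crop (400,450), half off the pad on the +x/+y side and tilted slightly. The bar lies flat on the bench.

```bash
python3 -c "
from h import *
plan((620,18.8,264,46),(620,18.8,141,46))
"
```

```text
t 56.23 grasp mm [427.4 -60.4 264.7] th 2.5 F [-0.89 -0.28  0.43] open 3.97 gf 0.0
shift cm [ 7.05 19.59  0.02] spin -0.758 rel 44
shift cm [ 7.06 19.62 12.32] spin -0.758 rel 44
```

>>> jog_arm(rows=[[2,5.5,0,-0.15,4.5],[4,11,0,-0.3,4.5],[6,16.5,0,-0.45,4.5],[7.05,19.6,0,-0.6,4.5],[7.05,19.6,0,-0.758,4.5],[7.05,19.6,0,-0.758,4.5],[7.05,19.6,3,-0.758,4.5],[7.05,19.6,6,-0.758,4.5],[7.05,19.6,6,-0.758,4.5],[7.05,19.6,6,-0.758,4.5]])

```text
time_s: 57.48
tool_pos: [0.621, 0.0187, 0.3536]
ee_rot: [[-0.718, 0.696, 0.001], [0.696, 0.718, -0.0], [-0.001, 0.0, -1.0]]
ft_force: [-0.1, -0.3, 0.5]
opening: 0.045
gripper_force: 0.0
```

```bash
python3 -c "
from h import *
plan((620,18.8,141,46))
"
```

```text
t 57.48 grasp mm [621.1  18.7 206.6] th 45.9 F [-0.08 -0.31  0.47] open 4.5 gf 0.0
shift cm [ 0.1  -0.07  6.56] spin -0.002 rel 44
```

>>> jog_arm(rows=[[0.05,0,3,0,4.5],[0.05,0,5.5,0,4.5],[0.05,0,6.5,0,4.5],[0.05,0,6.5,0,4.5],[0.05,0,6.5,0,0.6],[0.05,0,6.5,0,0.6],[0.05,0,6.5,0,0.6],[0.05,0,6.5,0,0.6],[0.05,0,6.5,0,0.6],[0.05,0,6.5,0,0.6]], force=35)

```text
time_s: 58.72
tool_pos: [0.6206, 0.0192, 0.288]
ee_rot: [[-0.719, 0.695, 0.001], [0.695, 0.719, -0.0], [-0.0, 0.0, -1.0]]
ft_force: [-0.1, -1.2, 3.7]
opening: 0.012
gripper_force: 34.6
```

>>> jog_arm(rows=[[0,0,0,0,0.6],[0,0,0,0,0.6]])

```text
time_s: 58.98
tool_pos: [0.6206, 0.0193, 0.288]
ee_rot: [[-0.719, 0.695, 0.001], [0.695, 0.719, -0.0], [-0.001, 0.0, -1.0]]
ft_force: [-0.6, -1.4, 4.9]
opening: 0.0112
gripper_force: 34.6
```

```bash
python3 -c "
from h import *
plan((620,18.8,141,46))
"
```

```text
t 58.98 grasp mm [620.7  19.3 141. ] th 46.0 F [-0.64 -1.38  4.87] open 1.12 gf 34.6
shift cm [ 0.02 -0.08  0.  ] spin 0.0 rel 44
```

>>> jog_arm(rows=[[0,0,-1,0,0.6],[0,0,-2,0,0.6],[0,0,-4,0,0.6],[0,0,-6,0,0.6],[0,0,-6,0,0.6],[0,0,-6,0,0.6],[0,0,-6,0,0.6]])

```text
time_s: 59.85
tool_pos: [0.6201, 0.0196, 0.347]
ee_rot: [[-0.72, 0.694, -0.001], [0.694, 0.72, -0.0], [0.001, -0.001, -1.0]]
ft_force: [-0.2, 1.1, -5.1]
opening: 0.0114
gripper_force: 34.6
```

```bash
python3 -c "
from h import *
c=eyes.camera('scene');save(c,'hang',(140,120,340,270),4)
plan((568,-17,205,46),(568,-17,150,46))
"
```

```text
t 59.9 grasp mm [620.   19.5 200. ] th 46.0 F [ 0.23  0.67 -6.08] open 1.18 gf 34.6
shift cm [ 1.21 -6.24 -0.49] spin 0.0 rel 48
shift cm [ 1.2  -6.23  5.01] spin 0.0 rel 48
```

View pics/hang.png

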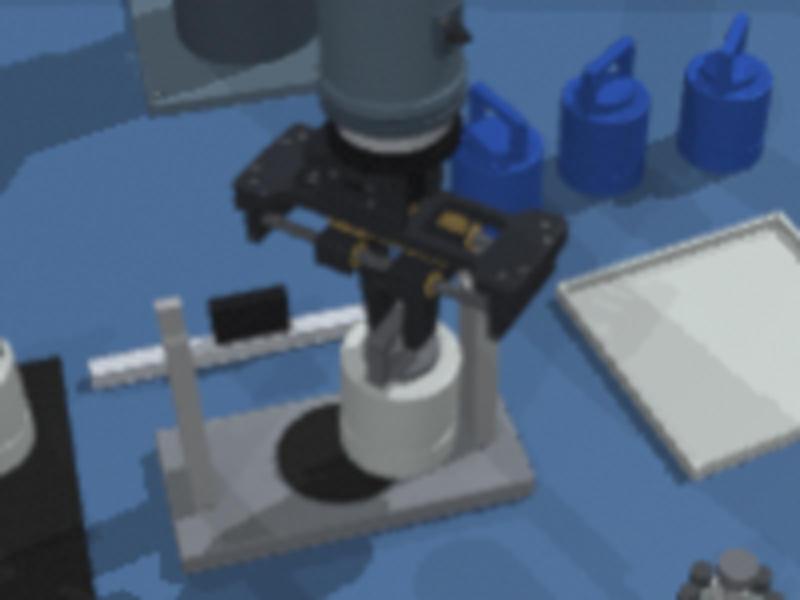

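The canister hangs upright at crop (400,395). Now I carry it to the pad.

>>> jog_arm(rows=[[0.4,-2,0,0,0.6],[0.8,-4,0,0,0.6],[1.2,-6.2,0,0,0.6],[1.2,-6.2,0,0,0.6],[1.2,-6.2,2,0,0.6],[1.2,-6.2,4,0,0.6],[1.2,-6.2,5,0,0.6],[1.2,-6.2,5,0,0.6],[1.2,-6.2,5,0,0.6],[1.2,-6.2,5,0,0.6]])

```text
time_s: 61.15
tool_pos: [0.5691, -0.0169, 0.2983]
ee_rot: [[-0.719, 0.695, 0.001], [0.695, 0.719, 0.0], [-0.001, 0.001, -1.0]]
ft_force: [1.2, -0.2, -5.7]
opening: 0.0117
gripper_force: 34.7
```

```bash
python3 -c "
from h import *
plan((568,-17,142,46))
"
```

```text
t 61.15 grasp mm [569.3 -16.9 151.3] th 46.0 F [ 1.17 -0.19 -5.7 ] open 1.17 gf 34.7
shift cm [ 0.09 -0.1   0.93] spin 0.0 rel 48
```

>>> jog_arm(rows=[[0.05,-0.08,0.3,0,0.6],[0.05,-0.08,0.5,0,0.6],[0.05,-0.08,0.6,0,0.6],[0.05,-0.08,0.6,0,0.6]])

```text
time_s: 61.65
tool_pos: [0.5681, -0.0173, 0.2921]
ee_rot: [[-0.719, 0.695, 0.001], [0.695, 0.719, 0.0], [-0.0, 0.0, -1.0]]
ft_force: [-1.3, -0.0, -0.1]
opening: 0.0116
gripper_force: 34.6
```

```bash
python3 -c "
from h import *
plan((568,-17,142,46))
"
```

```text
t 61.65 grasp mm [568.1 -17.3 145.1] th 46.0 F [-1.35 -0.01 -0.11] open 1.16 gf 34.6
shift cm [0.03 0.01 0.31] spin -0.0 rel 48
```

>>> jog_arm(rows=[[0,0,0.08,0,0.6],[0,0,0.12,0,0.6],[0,0,0.12,0,0.6]])

```text
time_s: 62.02
tool_pos: [0.5684, -0.0178, 0.292]
ee_rot: [[-0.719, 0.695, 0.002], [0.695, 0.719, 0.0], [-0.001, 0.001, -1.0]]
ft_force: [-3.5, -1.5, 9.9]
opening: 0.0115
gripper_force: 34.5
```

```bash
python3 -c "
from h import *
plan()
"
```

```text
t 62.02 grasp mm [568.7 -17.8 145. ] th 46.0 F [-3.53 -1.52  9.92] open 1.15 gf 34.5
```

>>> jog_arm(rows=[[0,0,0,0,3.5],[0,0,0,0,3.5],[0,0,0,0,3.5],[0,0,0,0,3.5],[0,0,-3,0,3.5],[0,0,-8,0,3.5],[0,0,-12,0,3.5],[0,0,-12,0,3.5],[0,0,-12,0,3.5]])

```text
time_s: 63.15
tool_pos: [0.5676, -0.0168, 0.4099]
ee_rot: [[-0.72, 0.694, -0.001], [0.694, 0.72, 0.0], [0.001, -0.0, -1.0]]
ft_force: [0.2, -0.5, 0.4]
opening: 0.035
gripper_force: 0.0
```

```bash
python3 -c "
from h import *
plan((428.5,-60,264,2.6))
"
```

```text
t 63.15 grasp mm [567.5 -16.7 262.9] th 46.0 F [ 0.15 -0.45  0.44] open 3.5 gf 0.0
shift cm [  7.   -12.77  -0.1 ] spin 0.758 rel 11
```

>>> jog_arm(rows=[[3,-5.4,0,0.15,3.5],[6,-11,0,0.3,3.5],[7,-12.8,0,0.45,3.5],[7,-12.8,0,0.6,3.5],[7,-12.8,0,0.758,3.5],[7,-12.8,0,0.758,3.5],[7,-12.8,0,0.758,3.5]])

```text
time_s: 64.03
tool_pos: [0.4284, -0.0604, 0.41]
ee_rot: [[-0.048, 0.999, -0.001], [0.999, 0.048, -0.001], [-0.001, -0.001, -1.0]]
ft_force: [0.2, -0.0, -0.8]
opening: 0.035
gripper_force: 0.0
```

```bash
python3 -c "
from h import *
for n in('top','scene'):
    c=eyes.camera(n);W=cloud(c);x,y,z=W[...,0],W[...,1],W[...,2]
    rect(W,(z>.139)&(z<.15)&(abs(x-.57)<.05)&(abs(y+.015)<.05),'docked')
    rect(W,(z>.07)&(z<.113)&(abs(x-.57)<.06)&(abs(y+.017)<.06),'body')
    rect(W,(z>.044)&(z<.06)&(x<.48)&(x>.38)&(abs(y+.06)<.05),'plate')
plan((428.5,-60,46,2.6))
"
```

```text
docked n 90 c 557.2 -19.9 size 62 11 long axis deg -43.9 z [141.5 144.5 147.9] mean [556.8 -19.7]
body n 330 c 557.3 -16.8 size 75 69 long axis deg -7.0 z [ 85.4 103.9 112.4] mean [551.9 -14.5]
plate n 10 c 424.9 -34.7 size 10 6 long axis deg -1.9 z [51.4 55.3 56.9] mean [425.4 -34.2]
docked n 101 c 559.8 -21.4 size 64 13 long axis deg -45.6 z [140.3 145.9 148.3] mean [562.1 -22.1]
body n 525 c 561.6 -21.7 size 75 74 long axis deg 55.4 z [ 73.4 103.2 112.4] mean [577.7 -22.4]
plate n 119 c 428.9 -60.6 size 57 16 long axis deg -86.9 z [44.9 55.2 59.1] mean [431.3 -60.5]
t 64.12 grasp mm [428.4 -60.6 263.3] th 2.7 F [-0.51  0.34  0.21] open 3.47 gf 0.0
shift cm [6.000e-02 2.000e-02 2.173e+01] spin 0.002 rel 11
```

The canister settled about 8 mm towards -x and 5.5 mm towards -y of the earlier centred spot, because it had been held tilted. I'll re-grip it and shift it.

```bash
python3 -c "
from h import *
plan((560.5,-22,263,46))
"
```

```text
t 64.12 grasp mm [428.4 -60.6 263.3] th 2.7 F [-0.51  0.34  0.21] open 3.47 gf 0.0
shift cm [ 3.23 13.37  0.02] spin -0.756 rel 48
```

>>> jog_arm(rows=[[1.3,5,0,-0.15,4],[2.6,10.5,0,-0.3,4],[3.23,13.4,0,-0.45,4],[3.23,13.4,0,-0.6,4],[3.23,13.4,0,-0.756,4],[3.23,13.4,0,-0.756,4],[3.23,13.4,4,-0.756,4],[3.23,13.4,7,-0.756,4],[3.23,13.4,7,-0.756,4],[3.23,13.4,7,-0.756,4]])

```text
time_s: 65.38
tool_pos: [0.5615, -0.0225, 0.3416]
ee_rot: [[-0.717, 0.697, 0.001], [0.697, 0.717, -0.0], [-0.001, 0.001, -1.0]]
ft_force: [0.2, -0.6, 0.1]
opening: 0.0402
gripper_force: 0.0
```

```bash
python3 -c "
from h import *
plan((560.5,-22,143,46))
"
```

```text
t 65.38 grasp mm [561.7 -22.5 194.6] th 45.8 F [ 0.21 -0.56  0.1 ] open 4.02 gf 0.0
shift cm [ 0.13 -0.05  5.16] spin -0.003 rel 48
```

>>> jog_arm(rows=[[0.05,0,2.5,0,4],[0.05,0,4.5,0,4],[0.05,0,5.1,0,4],[0.05,0,5.1,0,4],[0.05,0,5.1,0,0.6],[0.05,0,5.1,0,0.6],[0.05,0,5.1,0,0.6],[0.05,0,5.1,0,0.6],[0.05,0,5.1,0,0.6],[0.05,0,5.1,0,0.6]])

```text
time_s: 66.62
tool_pos: [0.5609, -0.0218, 0.2898]
ee_rot: [[-0.718, 0.696, 0.001], [0.696, 0.718, 0.0], [-0.001, 0.001, -1.0]]
ft_force: [1.5, 0.5, 2.2]
opening: 0.0114
gripper_force: 35.0
```

>>> jog_arm(rows=[[0,0,0,0,0.6],[0,0,0,0,0.6]])

```text
time_s: 66.88
tool_pos: [0.561, -0.0218, 0.2898]
ee_rot: [[-0.718, 0.696, 0.001], [0.696, 0.718, 0.0], [-0.001, 0.001, -1.0]]
ft_force: [1.2, 2.5, 4.3]
opening: 0.0113
gripper_force: 35.0
```

```bash
python3 -c "
from h import *
s=bot.state();p=np.array(s['tool_pos'])+.147*np.array(s['ee_rot'])[:,2]
plan((p[0]*1000+8.2,p[1]*1000+5.5,150,46))
"
```

```text
t 66.88 grasp mm [561.1 -21.8 142.8] th 45.9 F [1.18 2.49 4.32] open 1.13 gf 35.0
shift cm [-0.21  0.97 -0.72] spin -0.002 rel 48
```

>>> jog_arm(rows=[[0,0,-0.6,0,0.6],[0,0,-1.2,0,0.6],[0,0,-1.2,0,0.6],[-0.1,0.45,-1.2,0,0.6],[-0.18,0.9,-1.2,0,0.6],[-0.18,0.9,-1.2,0,0.6],[-0.18,0.9,-0.8,0,0.6],[-0.18,0.9,-0.5,0,0.6],[-0.18,0.9,-0.5,0,0.6],[-0.18,0.9,-0.5,0,0.6]])

```text
time_s: 68.12
tool_pos: [0.5682, -0.0168, 0.2945]
ee_rot: [[-0.718, 0.696, 0.0], [0.696, 0.718, -0.0], [-0.0, -0.0, -1.0]]
ft_force: [-0.3, -0.2, -4.4]
opening: 0.0113
gripper_force: 35.0
```

```bash
python3 -c "
from h import *
plan((568.6,-16.6,142.8,46))
"
```

```text
t 68.12 grasp mm [568.2 -16.8 147.5] th 45.9 F [-0.32 -0.22 -4.39] open 1.13 gf 35.0
shift cm [-0.02  0.04  0.47] spin -0.002 rel 48
```

>>> jog_arm(rows=[[0,0.02,0.25,0,0.6],[0,0.02,0.45,0,0.6],[0,0.02,0.5,0,0.6],[0,0.02,0.5,0,0.6]])

```text
time_s: 68.62
tool_pos: [0.5685, -0.0166, 0.2898]
ee_rot: [[-0.718, 0.696, 0.0], [0.696, 0.718, 0.0], [-0.0, 0.0, -1.0]]
ft_force: [-0.8, 0.3, -1.1]
opening: 0.0112
gripper_force: 35.0
```

```bash
python3 -c "
from h import *
plan((568.6,-16.6,142.8,46))
"
```

```text
t 68.62 grasp mm [568.5 -16.6 142.8] th 45.9 F [-0.84  0.27 -1.05] open 1.12 gf 35.0
shift cm [-0.    0.01  0.  ] spin -0.002 rel 48
```

>>> jog_arm(rows=[[0,0,0,0,3.5],[0,0,0,0,3.5],[0,0,0,0,3.5],[0,0,0,0,3.5],[0,0,-3,0,3.5],[0,0,-8,0,3.5],[0,0,-12,0,3.5],[0,0,-12,0,3.5],[0,0,-12,0,3.5]])

```text
time_s: 69.75
tool_pos: [0.568, -0.0163, 0.4089]
ee_rot: [[-0.718, 0.696, -0.001], [0.696, 0.718, 0.0], [0.001, -0.0, -1.0]]
ft_force: [0.0, 0.3, -0.7]
opening: 0.0346
gripper_force: 0.0
```

```bash
python3 -c "
from h import *
plan((428.3,-60.2,264,2.6))
"
```

```text
t 69.75 grasp mm [567.9 -16.3 261.9] th 45.9 F [ 0.01  0.32 -0.7 ] open 3.46 gf 0.0
shift cm [  6.97 -12.87  -0.2 ] spin 0.756 rel 11
```

>>> jog_arm(rows=[[3,-5.4,0,0.15,3.5],[6,-11,0,0.3,3.5],[7,-12.87,0,0.45,3.5],[7,-12.87,0,0.6,3.5],[7,-12.87,0,0.756,3.5],[7,-12.87,0,0.756,3.5],[7,-12.87,0,0.756,3.5]])

```text
time_s: 70.62
tool_pos: [0.4283, -0.0601, 0.409]
ee_rot: [[-0.048, 0.999, -0.001], [0.999, 0.048, -0.001], [-0.001, -0.001, -1.0]]
ft_force: [0.8, -0.7, 0.1]
opening: 0.035
gripper_force: 0.0
```

```bash
python3 -c "
from h import *
for n in('top','scene'):
    c=eyes.camera(n);W=cloud(c);x,y,z=W[...,0],W[...,1],W[...,2]
    rect(W,(z>.139)&(z<.15)&(abs(x-.57)<.05)&(abs(y+.015)<.05),'docked')
    rect(W,(z>.07)&(z<.113)&(abs(x-.57)<.06)&(abs(y+.017)<.06),'body')
plan((428.3,-60.2,46,2.6))
"
```

```text
docked n 84 c 564.8 -15.5 size 63 11 long axis deg -44.1 z [140.9 144.9 147.9] mean [563.9 -14.7]
body n 352 c 564.8 -13.5 size 75 70 long axis deg -9.5 z [ 85.4 104.1 112. ] mean [559.7 -11.7]
docked n 104 c 567.1 -15.7 size 65 13 long axis deg -44.0 z [141.6 146.1 148.6] mean [569.6 -16.8]
body n 519 c 571.9 -17.1 size 76 71 long axis deg 81.4 z [ 74.2 103.4 112.2] mean [584.7 -17.4]
t 70.72 grasp mm [428.3 -60.3 262.3] th 2.7 F [-0.4  -0.65  0.49] open 3.5 gf 0.0
shift cm [1.000e-02 1.000e-02 2.163e+01] spin 0.001 rel 11
```

Centred again, within 1 mm of the earlier spot. Next I pick up the bar.

>>> jog_arm(rows=[[0,0,5,0,3.5],[0,0,10,0,3.5],[0,0,15,0,3.5],[0,0,19,0,3.5],[0,0,21.6,0,3.5],[0,0,21.6,0,3.5],[0,0,21.6,0,3.5],[0,0,21.6,0,0.8],[0,0,21.6,0,0.8],[0,0,21.6,0,0.8]], force=40)

```text
time_s: 71.97
tool_pos: [0.4288, -0.0601, 0.1941]
ee_rot: [[-0.045, 0.999, 0.001], [0.999, 0.045, 0.0], [0.0, 0.001, -1.0]]
ft_force: [-0.5, 0.3, 6.3]
opening: 0.0141
gripper_force: 39.8
```

>>> jog_arm(rows=[[0,0,0,0,0.8],[0,0,0,0,0.8],[0,0,0,0,0.8]])

```text
time_s: 72.35
tool_pos: [0.4288, -0.0601, 0.1941]
ee_rot: [[-0.045, 0.999, 0.001], [0.999, 0.045, 0.001], [0.001, 0.001, -1.0]]
ft_force: [-1.2, 0.3, 8.1]
opening: 0.0139
gripper_force: 39.8
```

```bash
python3 -c "
from h import *
plan()
"
```

```text
t 72.35 grasp mm [428.9 -60.   47.1] th 2.6 F [-1.15  0.34  8.14] open 1.39 gf 39.8
```

>>> jog_arm(rows=[[0,0,-2,0,0.8],[0,0,-6,0,0.8],[0,0,-12,0,0.8],[0,0,-18,0,0.8],[0,0,-22.5,0,0.8],[0,0,-22.5,0,0.8],[0,0,-22.5,0,0.8]])

```text
time_s: 73.22
tool_pos: [0.4278, -0.0597, 0.4175]
ee_rot: [[-0.046, 0.999, -0.002], [0.999, 0.046, 0.001], [0.001, -0.002, -1.0]]
ft_force: [-0.8, 0.0, -3.0]
opening: 0.0139
gripper_force: 39.8
```

```bash
python3 -c "
from h import *
plan((567.2,-17.3,270,2.6))
"
```

```text
t 73.22 grasp mm [427.6 -59.6 270.5] th 2.6 F [-0.82  0.01 -3.04] open 1.39 gf 39.8
shift cm [ 3.58 14.14  0.03] spin 0.0 rel 4
```

>>> jog_arm(rows=[[1.8,7,0,0,0.8],[3.3,13,0,0,0.8],[3.6,14,0,0,0.8],[3.6,14,0,0,0.8],[3.6,14,1.5,0,0.8],[3.6,14,3,0,0.8],[3.6,14,3,0,0.8],[3.6,14,3,0,0.8],[3.6,14,3,0,0.8]])

```text
time_s: 74.35
tool_pos: [0.5669, -0.018, 0.3891]
ee_rot: [[-0.045, 0.999, 0.001], [0.999, 0.045, 0.0], [0.0, 0.001, -1.0]]
ft_force: [-0.3, 0.4, -2.3]
opening: 0.0136
gripper_force: 39.8
```

```bash
python3 -c "
from h import *
plan((567.2,-17.3,205,2.6))
c=eyes.camera('scene');W=cloud(c);x,y,z=W[...,0],W[...,1],W[...,2]
rect(W,(z>.187)&(z<.213)&(abs(x-.57)<.05)&(abs(y+.0175)<.14),'bar')
rect(W,(z>.139)&(z<.15)&(abs(x-.57)<.05)&(abs(y+.015)<.05),'docked')
"
```

```text
t 74.35 grasp mm [567.  -18.  242.1] th 2.6 F [-0.34  0.36 -2.28] open 1.36 gf 39.8
shift cm [0.07 0.02 3.71] spin -0.0 rel 4
bar n 674 c 567.6 -18.4 size 249 21 long axis deg -87.2 z [197.9 208.6 212.6] mean [571.8 -19.9]
docked n 102 c 566.7 -15.5 size 65 13 long axis deg -43.2 z [141.1 146.  149.3] mean [569.3 -16.6]
```

>>> jog_arm(rows=[[0.07,0,0,0,0.8],[0.07,0,1,0,0.8],[0.07,0,2,0,0.8],[0.07,0,3,0,0.8],[0.07,0,3.4,0,0.8],[0.07,0,3.7,0,0.8],[0.07,0,3.7,0,0.8],[0.07,0,3.7,0,0.8]])

```text
time_s: 75.4
tool_pos: [0.5668, -0.0173, 0.3518]
ee_rot: [[-0.045, 0.999, 0.001], [0.999, 0.045, 0.0], [-0.0, 0.001, -1.0]]
ft_force: [0.3, -1.5, -2.2]
opening: 0.0136
gripper_force: 39.8
```

>>> jog_arm(rows=[[0,0,0.2,0,0.8],[0,0,0.38,0,0.8],[0,0,0.4,0,0.8],[0,0,0.4,0,0.8]])

```text
time_s: 75.9
tool_pos: [0.5668, -0.0173, 0.3481]
ee_rot: [[-0.045, 0.999, 0.0], [0.999, 0.045, 0.001], [0.001, 0.0, -1.0]]
ft_force: [-2.7, 0.2, 5.7]
opening: 0.0141
gripper_force: 39.8
```

```bash
python3 -c "
from h import *
plan((567.2,-17.3,201.1,2.6))
"
```

```text
t 75.9 grasp mm [566.9 -17.2 201.1] th 2.6 F [-2.66  0.16  5.74] open 1.41 gf 39.8
shift cm [-0.01  0.03  0.  ] spin -0.0 rel 4
```

Seated. I'll release, rise and check everything.

>>> jog_arm(rows=[[0,0,0,0,4.5],[0,0,0,0,4.5],[0,0,0,0,4.5],[0,0,0,0,4.5],[0,0,-3,0,4.5],[0,0,-8,0,4.5],[0,0,-14,0,4.5],[0,0,-18,0,4.5],[0,0,-18,0,4.5],[0,0,-18,0,4.5]])

```text
time_s: 77.15
tool_pos: [0.5665, -0.0171, 0.5266]
ee_rot: [[-0.045, 0.999, -0.001], [0.999, 0.045, 0.0], [0.0, -0.001, -1.0]]
ft_force: [0.1, 0.0, -0.3]
opening: 0.0446
gripper_force: 0.0
```

```bash
python3 -c "
from h import *
look('f')
c=eyes.camera('scene');W=cloud(c);x,y,z=W[...,0],W[...,1],W[...,2]
rect(W,(z>.164)&(z<.176)&(abs(x-.57)<.06)&(abs(y+.0175)<.16),'bar')
rect(W,(z>.205)&(z<.216)&(abs(x-.57)<.06)&(abs(y+.0175)<.16),'plate')
rect(W,(z>.07)&(z<.113)&(abs(x-.57)<.06)&(abs(y+.017)<.06),'body')
comps(W,(z>.03)&(z<.10)&(x>.7)&(x<.95)&(abs(y)<.4),'bystanders',50)
plan()
"
```

```text
== top
handle px[610. 267.] n 92 c 581.4 -375.5 size 63 12 long axis deg -79.4 z [119.5 126.7 129.8] mean [ 580.6 -373.4]
handle px[482. 279.] n 27 c 553.0 -113.6 size 21 10 long axis deg 41.7 z [119.7 136.9 152.9] mean [ 552.2 -114.4]
handle px[558. 318.] n 94 c 477.7 -266.5 size 64 12 long axis deg -80.0 z [120.3 126.2 130. ] mean [ 477.  -265.3]
handle px[611. 320.] n 87 c 474.4 -372.1 size 61 12 long axis deg -80.1 z [119.3 125.7 130. ] mean [ 474.1 -369.7]
== scene
handle px[389. 302.] n 106 c 566.3 75.1 size 44 17 long axis deg 25.7 z [115.6 132.5 151.9] mean [575.9  78.9]
handle px[189. 303.] n 129 c 480.8 -268.2 size 63 15 long axis deg -83.4 z [117.1 127.5 130.8] mean [ 482.5 -268.3]
handle px[334. 313.] n 182 c 573.8 -11.8 size 62 30 long axis deg -40.7 z [113.6 127.9 147.9] mean [574.7 -19. ]
handle px[130. 311.] n 132 c 477.1 -373.8 size 63 15 long axis deg -82.0 z [117.2 128.5 132. ] mean [ 478.4 -374.9]
handle px[279. 327.] n 73 c 574.9 -116.9 size 39 15 long axis deg 2.4 z [115.5 134.  152.4] mean [ 590.9 -116.5]
handle px[126. 355.] n 149 c 583.6 -375.6 size 64 16 long axis deg -81.3 z [116.4 127.6 131.2] mean [ 584.9 -374.5]
bar n 570 c 568.2 -18.1 size 248 42 long axis deg -87.9 z [165.5 170.8 174.4] mean [569.7 -21. ]
plate n 125 c 567.2 -18.5 size 60 17 long axis deg 89.2 z [206.2 210.7 212.4] mean [568.7 -19. ]
body n 525 c 568.4 -17.4 size 76 73 long axis deg 59.0 z [ 73.6 103.  112.4] mean [585.3 -17.5]
bystanders px[483. 412.] n 603 c 784.0 185.5 size 68 63 long axis deg 60.4 z [42.5 60.2 75.1] mean [789.6 182.8]
bystanders px[371. 445.] n 1510 c 789.4 -4.9 size 119 83 long axis deg 85.0 z [34.7 40.7 51.1] mean [794.2  -6.2]
bystanders px[260. 454.] n 276 c 773.3 -180.7 size 39 35 long axis deg -74.8 z [33.4 52.4 77.9] mean [ 777.5 -180.6]
t 77.3 grasp mm [566.1 -17.1 379.2] th 2.6 F [-0.3  -0.26 -0.27] open 4.46 gf 0.0
```

View pics/fscene.png

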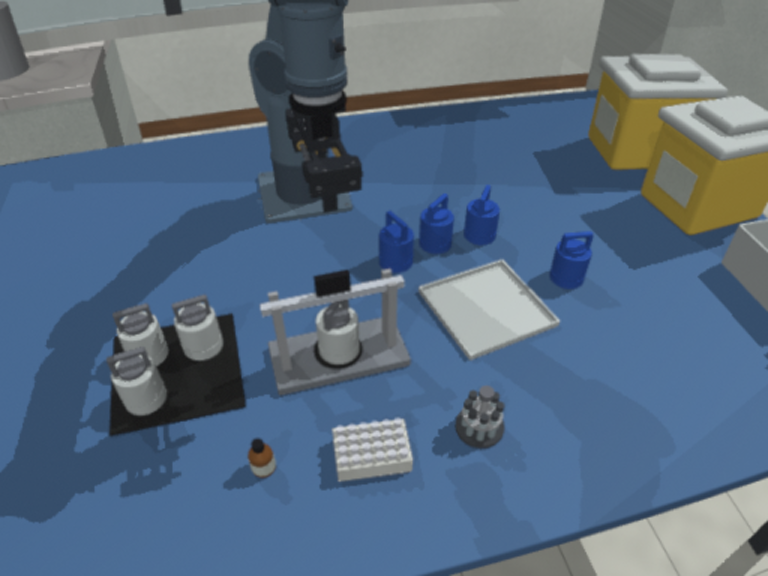

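The bar is home at (333,290) and the full canister is centred under it at (338,335). Three empties stand on the mat, the tray is clear and the bystanders are where they were. I'm handing in.

```bash
python3 -c "
from h import *
print(bot.hand_in())"
```

```text
the job is handed in; nothing more can be done
None
```

I handed the job in at about 77 s; no verdict came back. The full canister stands centred on the dock pad, the bar is back in both brackets, all three empties stand on the mat, and the other things are where they were; the full canister was knocked off the pad partway, so I took the bar off again, re-centred it and put the bar back.

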